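# Humidity spot-check of a wafer dry box through its lid port

### The job

Spot-check the air in the amber wafer dry box: pull the red stopper straight up out of the white port in the lid and set it down, without dropping it, in the blue dish; then take the humidity probe out of its stand and lower its stem upright through the port without ever touching the port or the box. Finish while still holding the probe: steady, upright and centred in the port, with the blue depth mark on its stem level with the port's rim. Leave everything else where it is.

Things in the scene. Friction and masses are not known exactly. Their poses are not given: they have to be found in the camera images.
- drybox: fixed dry box, amber walls, grey lid, 240 mm (its x) x 200 mm (its y), lid's upper face 125 mm above the table; origin at the centre of its underside, z up. A carry handle (bar along the box's y, 100 mm long, top 29 mm above the lid) stands on the lid at x = +70 mm; two small latches on each of the sides facing +y and -y project 10 mm, below the lid's face
- port (a point): centre of the port's rim (white guide bush in the lid), at x = -65 mm, y = 0, z = 137 mm in the box's frame. Round vertical bore 26 mm in diameter, running 26 mm down from the rim into the empty front half of the box (box floor 125 mm below the rim). The bush is 46 mm across at the rim, 56 mm at the lid, and stands 12 mm above the lid. Axes as the box's
- stopper: red silicone stopper, loose, sitting in the port by its flange: plug 24 mm across and 18 mm long below (slightly tapered), flange 36 mm across and 6 mm thick, round knob 22 mm across and 28 mm high on top; 52 mm high in all, 30 g. Origin at the centre of the plug's foot, z up along its axis. It slides out freely straight up
- stopper_knob (a point): point on the stopper's axis, 40 mm above the plug's foot, in the middle of the knob: where to pinch it
- dish: fixed shallow round blue dish, 104 mm across, 14 mm high, inner floor 4 mm above the table and 86 mm across; origin at the centre of its underside, on the table
- stand: fixed probe stand: round foot 90 mm across, 10 mm high, with an upright tube 30 mm outside and 18 mm inside whose open top is 125 mm above the table; origin at the centre of its underside
- probe: cordless humidity probe, loose, hanging upright in the stand, its shoulder on the tube's top: round steel stem 12 mm across, 110 mm long; shoulder disc 33 mm across, 6 mm thick; above it a black handle 30 mm (its x) x 24 mm (its y) x 60 mm high, from 116 to 176 mm above the tip; 98 to 196 g. Origin at the tip, z up the stem. Grip it across the 24 mm flats (fingers closing along its y)
- probe_tip (a point): the lower end of the probe's stem (the probe's origin)
- probe_mark (a point): middle of the blue depth mark, a 5 mm high ring round the stem, on the stem's axis 62 mm above the tip
- probe_handle (a point): point on the probe's axis, 148 mm above the tip, in the middle of the handle: where to grip it
- tape_roll: yellow roll of cleanroom tape lying flat, 104 mm across, 25 mm high; loose bystander, to be left alone; origin at the centre of its underside
- vial: small amber screw-cap vial, 30 mm across, 62 mm high; loose bystander, to be left alone; origin at the centre of its underside
- solvent_bottle: white bottle with red cap, 64 mm across, 150 mm high; loose bystander, to be left alone; origin at the centre of its underside
- wafer_shipper: flat round clear wafer shipper, 116 mm across, 19 mm high; loose bystander, to be left alone; origin at the centre of its underside
- scanner: black hand-held reader lying flat, 150 x 70 x 19 mm; loose bystander, to be left alone; origin at the centre of its underside
- tweezers: steel tweezers lying flat, about 132 x 14 x 8 mm; loose bystander, to be left alone; origin at the centre of its underside

How it is judged:
By the outcome, as a careful person would: the job done as asked, in the order asked, and still so for the second after the job is handed in, while the arm keeps its last pose, push and grip.
It also fails if it takes over 67 s, if anything falls off the work surface, if the arm or the gripper's body presses on something with over 40 N, if the wrist force passes 120 N, or if a joint passes its speed limit or range.

### The arm

A 7-joint arm with a two-finger parallel gripper is mounted at the origin on the work surface. World frame = base frame: x ahead of the robot, y to its left, z up, the work surface at z = 0. Lengths are in m, angles in rad, forces in N, time in s.
With the tool pointing down it reaches from about 0.4 to 0.85 m from the base axis. Payload 4.5 kg.
Tool frame: the origin (TCP) lies midway between the tips of the shut fingers; the grasp point (between the pads) lies 19 mm behind it; z points along the fingers, y is the direction in which the jaws open and shut (so a half turn about z gives the same grasp; the last joint's range is limited). The gripper opens to 88 mm and grips with 3 to 60 N. Pads are 18 mm wide; open, the fingers measure 123 mm over their backs; the gripper's body (75 mm by 187 mm) begins 45 mm behind the grasp point.
Start: joints at [1.228, 0.689, -0.195, 1.565, 0.157, 0.902, -0.215], TCP at [0.23, -0.581, 0.239] pointing down, gripper open.
Joint ranges: [-3.01, 3.01], [-0.46, 2.08], [-1.47, 1.51], [0.13, 2.56], [-1, 4.14], [0.04, 2.09], [-2.66, 2.66]. Speed limits (rad/s): [2.57, 2.57, 3.14, 3.14, 3.14, 3.14, 3.14].

### API

Orientations are given as a unit quaternion [x, y, z, w].
In Python, from plant import get_state, snapshot, finish_job, find_in gives the robot as it stands.
- The arm moves only by the shell command python3 -m creep 'ROWS' [OPENING] [FORCE]. ROWS is JSON, one flat list of numbers, 6 for each row, row after row: the shift along the tool's x, y, z in mm, then the turn, a rotation vector about the tool's x, y, z in degrees. In form: [tx, ty, tz, wx, wy, wz, tx, ty, tz, wx, wy, wz, ...]. A call has 1 to 5 rows; each row shifts and turns the pose as measured when the row begins, along the tool's axes as they then stand; what a row does not reach is not made up. A row lasts 1/12 s, in which the tool goes at most 41.7 mm and 7.16 degrees, less where a joint would pass 70% of its speed; a pose out of reach is approached as far as the arm can. A call is refused whole if a number of a shift passes 41.7 or a number of a turn 7.16, either way. A call with a gripper value outside its range is refused whole. OPENING is the finger opening in mm, from 0 to 88.1, set as the call begins (- or left out, the last holds). The fingers move at their own pace and stop on an object; FORCE is the grip in N (left out, the last holds). Time passes only in rows, so rows that do not move let the fingers close. It gives the time, the measured TCP pose, the force and the opening at its end, in the units of the state.
- get_state(): the state, without advancing time (a new reading comes with each control period).
- snapshot(name): name is "scene" or "top" or "wrist"; returns a dict with "color" (480x640x3 uint8, red, green, blue), "intrinsics" (3x3 intrinsics, pixels), "extrinsics" (4x4, takes a point from world to camera coordinates). Camera axes: x right, y down, z forward; pixel columns grow to the right and rows downward; lengths in m; the calibration is good to about 2 mm. A picture is of the moment at which its call begins. There is no depth.
- finish_job(): hands the job in, once; it reports no verdict.
Trained networks look in the newest picture that a camera, given by its name, has taken for a name from the list of things; names that differ only in an ending like _2 or _b are one class to them, and where a whole thing is asked for, a point or a joint stands for the part that bears it (a point fixed in the world has none). Each returns a list of dicts, best first, with "score" (0 to 1); they miss things now and then, are a little off and sometimes report something else, mostly with a low value. They report only what shows in the picture. A call takes as long as a camera call.
- find_in(thing, camera): "xy" ([column, row] in pixels, amid what is visible of it).
The state is a dict: "clock": time; "q": joint angles; "qd": joint speeds; "joint_torque": joint torques, N m; "tool_pos": TCP position; "eef_rot": TCP orientation; "contact_force": force on the tool from outside, world axes, zero at the start; "moment": the same for the moment, N m; "opening": opening from 0.0 (shut) to 1.0 (fully open).
Only numpy, scipy, OpenCV 4.12 (cv2) and the standard library are available. Lean on these libraries where they do the work, as an engineer would, in place of code of your own. Each camera call takes 0.05 s, during which the arm holds its last target.

## Working session

There is one attempt and no reset: what is moved stays moved. The work goes in short steps, Python scripts to look and compute and a shell command to move; the robot and the scene stay as the last step left them, time stands still between calls to the robot, and variables do not carry over. Pictures are saved under pics/ and viewed, and the job is handed in when it is done.

```bash
ls; mkdir -p pics
python3 - <<'E'
from plant import *
import cv2
s=get_state(); print({k:s[k] for k in ('clock','tool_pos','eef_rot','contact_force','opening')})
for n in ("scene","top"):
    d=snapshot(n); cv2.imwrite(f"pics/{n}0.png",d["color"][:,:,::-1]); print(d["intrinsics"],d["extrinsics"])
E
```

```text
pics
{'clock': 0.0, 'tool_pos': array([ 0.22966354, -0.58058529,  0.23792545]), 'eef_rot': array([ 9.82296775e-01,  1.87329115e-01, -2.43142560e-04, -8.88780835e-04]), 'contact_force': array([-0.32302502,  0.48453413,  0.70808771]), 'opening': 0.995348029605599}
[[499.09744779   0.         316.91167148]
 [  0.         499.09744779 238.04596681]
 [  0.           0.           1.        ]] [[-0.9036145   0.42774469  0.02270062  0.57711862]
 [ 0.2300755   0.5293737  -0.81659583  0.00747402]
 [-0.36131164 -0.73266498 -0.57676332  1.35351995]
 [ 0.          0.          0.          1.        ]]
[[561.46487299   0.         323.53748787]
 [  0.         561.46487299 231.17683687]
 [  0.           0.           1.        ]] [[-0.01736349 -0.99982374 -0.00714134 -0.05178779]
 [-0.99060356  0.01817156 -0.13555211  0.60031841]
 [ 0.13565799  0.00472058 -0.99074448  1.42632793]
 [ 0.          0.          0.          1.        ]]
```

View pics/scene0.png

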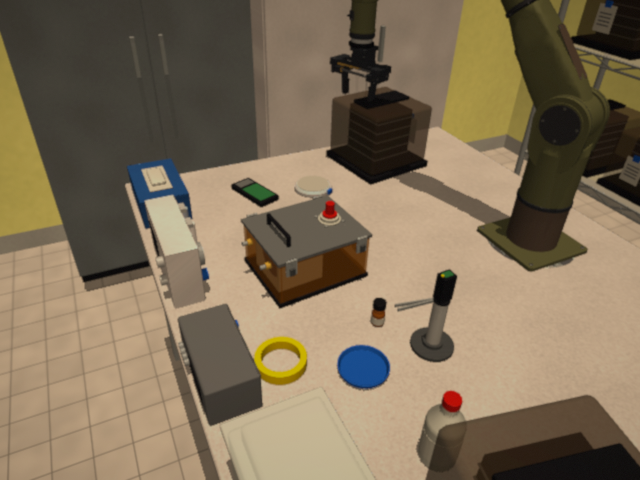

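View pics/top0.png

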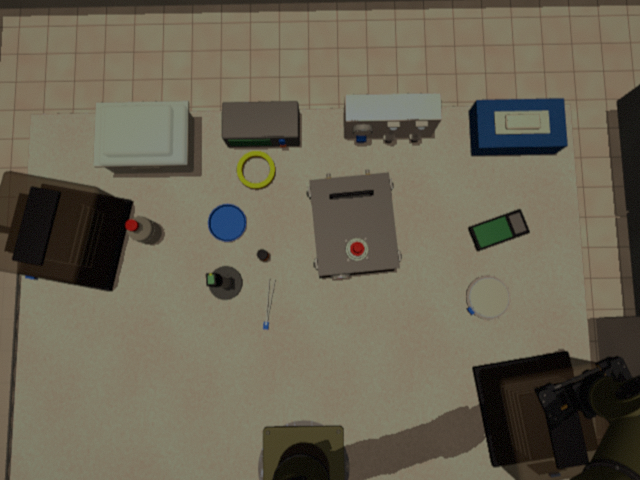

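```bash
cat > h.py <<'E'
from plant import *
import numpy as np, cv2
from scipy.spatial.transform import Rotation as R
def snap(n,f=None):
    d=snapshot(n)
    if f: cv2.imwrite(f"pics/{f}.png",d["color"][:,:,::-1])
    return d
def ray(d,uv):
    K,E=d["intrinsics"],d["extrinsics"]; Rm,t=E[:3,:3],E[:3,3]
    v=Rm.T@np.linalg.inv(K)@[uv[0],uv[1],1]; return -Rm.T@t, v/np.linalg.norm(v)
def atz(d,uv,z):
    o,v=ray(d,uv); return o+v*(z-o[2])/v[2]
def proj(d,p):
    c=d["extrinsics"][:3,:3]@p+d["extrinsics"][:3,3]; c=d["intrinsics"]@c; return c[:2]/c[2]
def tri(l):
    A=0;b=0
    for d,uv in l:
        o,v=ray(d,uv); M=np.eye(3)-np.outer(v,v); A=A+M; b=b+M@o
    p=np.linalg.solve(A,b); return p,[np.round(proj(d,p)-uv,1) for d,uv in l]
def tool(): 
    s=get_state(); return np.array(s["tool_pos"]),R.from_quat(s["eef_rot"])
def go(p,yaw=None):
    """rows info: shift in tool frame mm to reach TCP p; turn deg to point down with tool y along yaw dir"""
    t,r=tool(); print("shift",np.round(r.inv().apply(np.array(p)-t)*1e3,1))
    if yaw is not None:
        best=None
        for k in (0,np.pi):
            y=np.array([np.cos(yaw+k),np.sin(yaw+k),0]); z=np.array([0,0,-1.]); x=np.cross(y,z)
            w=(r.inv()*R.from_matrix(np.c_[x,y,z])).as_rotvec(degrees=True)
            print("turn",np.round(w,2))
E
python3 - <<'E'
from h import *
D={n:snap(n) for n in("scene","top")}
np.set_printoptions(suppress=True,precision=4)
for t in ["stopper_knob","stopper","port","dish","stand","probe","probe_handle","tape_roll","vial","solvent_bottle","drybox","tweezers"]:
    f={n:find_in(t,n) for n in D}
    for n in D: print(t,n,[(np.round(x["xy"],1),round(x["score"],2)) for x in f[n][:3]])
    if all(f.values()): print("   ",*tri([(D[n],f[n][0]["xy"]) for n in D]))
print(get_state()["clock"])
for n in D:
    c=D[n]["color"][:,:,::-1]
    u,v=((330,210) if n=="scene" else (357,247))
    a=cv2.resize(c[v-50:v+50,u-66:u+67],(798,600),interpolation=cv2.INTER_CUBIC); cv2.imwrite(f"pics/z_{n}_port.png",a)
    u,v=((440,310) if n=="scene" else (218,275))
    a=cv2.resize(c[v-50:v+50,u-66:u+67],(798,600),interpolation=cv2.INTER_CUBIC); cv2.imwrite(f"pics/z_{n}_probe.png",a)
E
```

```text
stopper_knob scene [(array([330.8, 214.5]), 0.62)]
stopper_knob top [(array([357.7, 250. ]), 0.75)]
    [ 0.5379 -0.1447  0.1357] [array([-0.3, -0.1]), array([-0.2,  0.3])]
stopper scene [(array([326.2, 214. ]), 0.77)]
stopper top [(array([356.1, 249.9]), 0.55)]
    [ 0.5435 -0.1441  0.1375] [array([2.3, 0.4]), array([ 1.2, -2. ])]
port scene [(array([306. , 246.7]), 0.94)]
port top [(array([353.2, 221.3]), 0.79), (array([229.1, 286.9]), 0.35)]
    [ 0.6131 -0.1353  0.0707] [array([-3. , -0.6]), array([-1.4,  2.5])]
dish scene [(array([362.6, 367.4]), 0.64)]
dish top [(array([228.3, 223.3]), 0.83), (array([214.1, 277.6]), 0.18)]
    [0.6309 0.1938 0.0005] [array([-0., -0.]), array([-0.,  0.])]
stand scene [(array([432.5, 340.1]), 0.78)]
stand top [(array([231.7, 284. ]), 0.77)]
    [ 0.4641  0.1873 -0.0004] [array([-2.4, -0.4]), array([-1.2,  1.4])]
probe scene [(array([444.6, 288.5]), 0.55)]
probe top [(array([212.1, 279.7]), 0.76)]
    [0.4719 0.2038 0.1575] [array([0.1, 0. ]), array([ 0.1, -0.1])]
probe_handle scene [(array([441.5, 287.2]), 0.76), (array([303.8, 247.9]), 0.57)]
pr
[... 317 characters left out ...]
223.1]), 0.22)]
    [ 0.763   0.0989 -0.0488] [array([1.9, 0.3]), array([ 0.7, -1.2])]
vial scene [(array([375.5, 312.7]), 0.85)]
vial top []
solvent_bottle scene [(array([432.5, 421.8]), 0.73), (array([432.5, 340.9]), 0.69), (array([411.3, 303.7]), 0.43)]
solvent_bottle top [(array([145.1, 227.1]), 0.96)]
    [0.6163 0.3914 0.0746] [array([2.4, 0.4]), array([ 1. , -1.1])]
drybox scene [(array([301.7, 251.7]), 0.92)]
drybox top [(array([350.7, 225.1]), 0.6)]
    [ 0.6142 -0.1345  0.0543] [array([1. , 0.2]), array([ 0.5, -0.8])]
tweezers scene [(array([411.3, 301.6]), 0.77)]
tweezers top [(array([268.9, 306.9]), 0.62)]
    [ 0.4176  0.0767 -0.0048] [array([6.6, 0.8]), array([ 3.4, -4.5])]
1.4
```

View pics/z_scene_port.png

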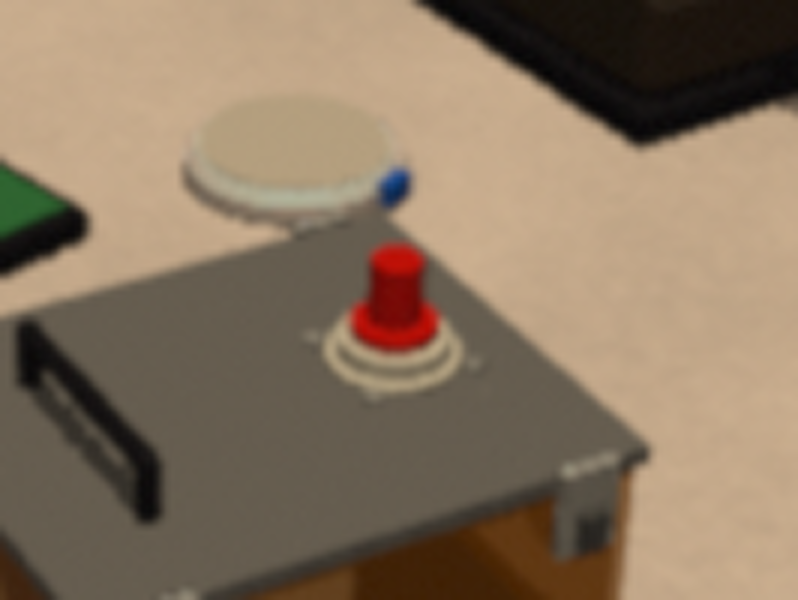

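View pics/z_top_port.png

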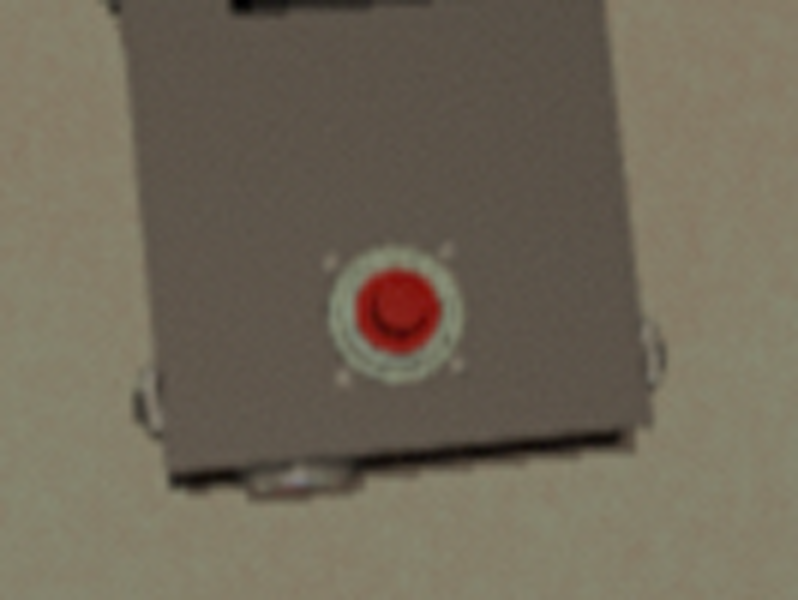

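View pics/z_scene_probe.png

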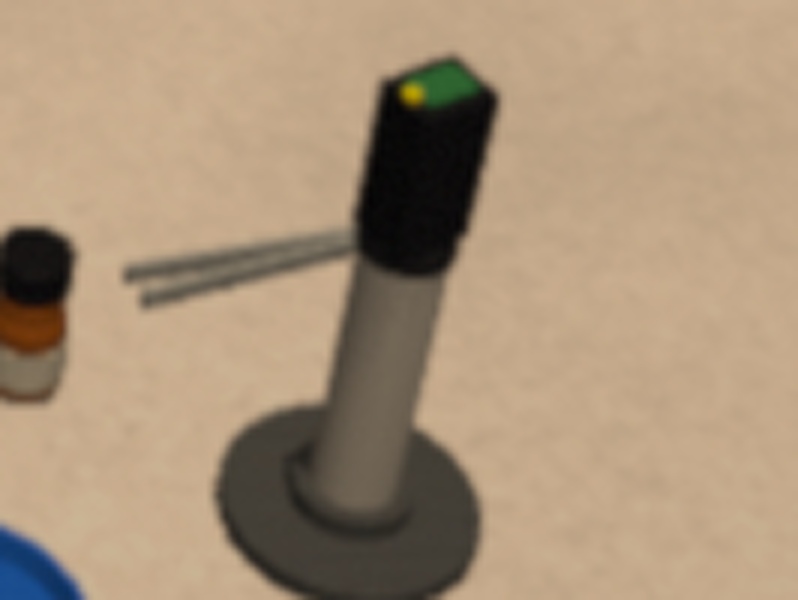

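View pics/z_top_probe.png

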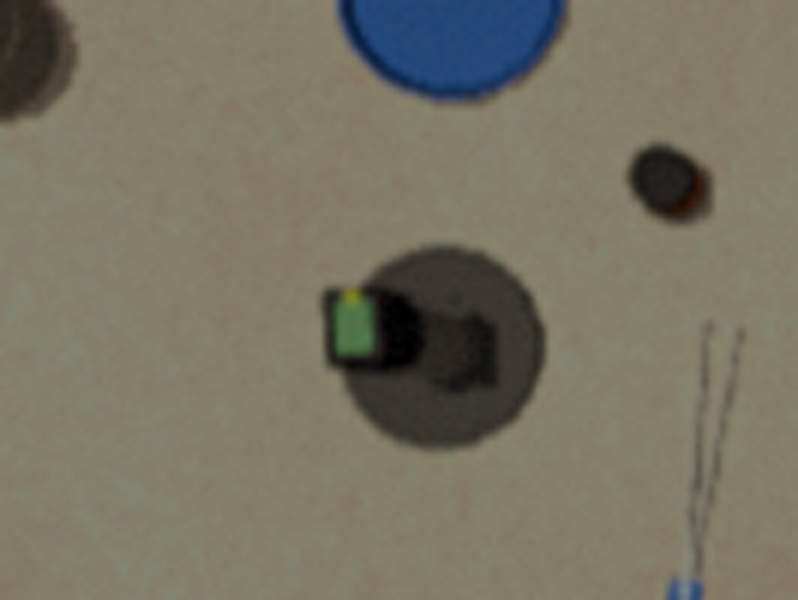

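Run:
```python
from h import *
np.set_printoptions(suppress=True,precision=4)
D={n:snap(n) for n in("scene","top")}
T=D["top"];S=D["scene"]
f=lambda o,a:np.array([o[0]-66+a[0]/6-.4,o[1]-50+a[1]/6-.4])
tp=lambda *a:f((357,247),a); sp=lambda *a:f((330,210),a)
print("flange top",atz(T,tp(399,310),.143),"bush lid",atz(T,tp(396,314),.127),"knob",atz(T,tp(403,307),.171))
print("scene bush",atz(S,sp(394,348),.127),"knob",atz(S,sp(398,259),.171))
print("tri knob",tri([(S,sp(398,259)),(T,tp(403,307))]))
print("tri bush",tri([(S,sp(394,348)),(T,tp(396,314))]))
tq=lambda *a:f((218,275),a); sq=lambda *a:f((440,310),a)
print("probe top T",atz(T,tq(352,327),.191),"S",atz(S,sq(440,86),.191), tri([(S,sq(440,86)),(T,tq(352,327))]))
print("stand T",atz(T,tq(445,348),.01),"S",atz(S,sq(349,502),.01))
for a,b,z in [((385,80),(455,58),.191),((455,58),(497,97),.191)]:
    v=atz(S,sq(*b),z)-atz(S,sq(*a),z);print("scene edge",v,np.degrees(np.arctan2(v[1],v[0])))
v=atz(T,tq(325,290),.191)-atz(T,tq(328,365),.191);print("top edge",v,np.degrees(np.arctan2(v[1],v[0])))
# box edges in top: left edge (125,60)->(170,480); right (607,30)->(650,425)
for a,b in[((125,60),(170,480)),((607,30),(650,425))]:
    v=atz(T,tp(*a),.125)-atz(T,tp(*b),.125);print("box edge",np.degrees(np.arctan2(v[1],v[0])))
print("dish",atz(T,find_in("dish","top")[0]["xy"],.014))
t,r=tool();print(t,r.as_matrix())
```

```text
flange top [ 0.5421 -0.1434  0.143 ] bush lid [ 0.5422 -0.143   0.127 ] knob [ 0.5403 -0.1435  0.171 ]
scene bush [ 0.5404 -0.1453  0.127 ] knob [ 0.5425 -0.1413  0.171 ]
tri knob (array([ 0.5408, -0.1438,  0.1692]), [array([0.2, 0. ]), array([ 0.1, -0.1])])
tri bush (array([ 0.5419, -0.1428,  0.1289]), [array([-0., -0.]), array([-0.,  0.])])
probe top T [0.4714 0.2014 0.191 ] S [0.4719 0.2011 0.191 ] (array([0.4716, 0.2012, 0.1909]), [array([0.1, 0. ]), array([ 0.1, -0.1])])
stand T [0.4713 0.1979 0.01  ] S [0.4741 0.2042 0.01  ]
scene edge [-0.0269 -0.      0.    ] -179.91343150682056
scene edge [0.0001 0.0208 0.    ] 89.84971753427585
top edge [0.029  0.0015 0.    ] 2.9277007938543806
box edge 5.194320866592637
box edge 4.177226232804704
dish [0.6326 0.1891 0.014 ]
[ 0.23   -0.5812  0.2387] [[ 0.9298  0.368   0.0001]
 [ 0.368  -0.9298 -0.0001]
 [ 0.      0.0001 -1.    ]]
```

```bash
python3 -m creep '[0,0,-40,0,0,0,0,0,-20,0,0,0]' 50 20
python3 - <<'E'
from h import *
go([.5415,-.1435,.26],-np.pi/2)
E
```

```text
clock: 1.72
tool_pos: [0.2286, -0.5784, 0.2953]
eef_rot: [0.982, 0.188, -0.001, -0.005]
contact_force: [0.0, -1.7, 1.5]
opening: 0.873
shift [ 451.2 -288.6   38.2]
turn [-0.63  0.16 21.62]
turn [  -0.23   -0.89 -158.38]
```

```bash
python3 -m creep '[33,-21,0,0,0,0,33,-21,0,0,0,0,33,-21,0,0,0,0,33,-21,0,0,0,0,33,-21,0,0,0,0]'; python3 -m creep '[33,-21,0,0,0,0,33,-21,0,0,0,0,33,-21,0,0,0,0,33,-21,0,0,0,0,33,-21,0,0,0,0]';python3 - <<'E'
from h import *
go([.5415,-.1435,.26],-np.pi/2)
E
```

```text
clock: 2.13
tool_pos: [0.3405, -0.4282, 0.2999]
eef_rot: [0.984, 0.176, -0.002, 0.003]
contact_force: [-0.5, 0.6, 0.4]
opening: 0.565
clock: 2.55
tool_pos: [0.4631, -0.2648, 0.2997]
eef_rot: [0.985, 0.175, -0.001, 0.004]
contact_force: [0.3, 0.0, 0.4]
opening: 0.567
shift [115.6 -87.1  38.6]
turn [ 0.49  0.17 20.18]
turn [  -0.24    0.68 -159.82]
```

```bash
python3 -m creep '[30,-22,6,0,0,0,30,-22,6,0,0,0,30,-22,6,0,0,0,20,-15,6,0,0,0]'; python3 -m creep '[0,0,0,0,0,7,0,0,0,0,0,7,0,0,0,0,0,7]';python3 - <<'E'
from h import *
go([.5415,-.1435,.23],-np.pi/2)
snap("wrist","w1")
d=snap("wrist"); print(d["extrinsics"])
print(find_in("stopper_knob","wrist"),find_in("stopper","wrist"))
E
```

```text
clock: 2.88
tool_pos: [0.5449, -0.1415, 0.2762]
eef_rot: [0.984, 0.177, 0.002, 0.005]
contact_force: [0.7, 0.1, -0.9]
opening: 0.566
clock: 3.13
tool_pos: [0.5491, -0.1301, 0.2746]
eef_rot: [1.0, -0.003, 0.004, 0.001]
contact_force: [-0.2, -0.2, -0.0]
opening: 0.569
shift [-7.9 13.4 44.5]
turn [ 0.08 -0.41 -0.35]
turn [-6.4000e-01 -1.2000e-01  1.7965e+02]
[[-0.0125184  -0.99992086  0.00125295 -0.12250951]
 [-0.9625873   0.0123902   0.27068832  0.484195  ]
 [-0.27068242  0.00218251 -0.96266623  0.57145376]
 [ 0.          0.          0.          1.        ]]
[{'xy': [332.9, 234.0], 'score': 0.83}] [{'xy': [333.6, 238.6], 'score': 0.76}, {'xy': [319.5, 137.4], 'score': 0.32}]
```

View pics/w1.png

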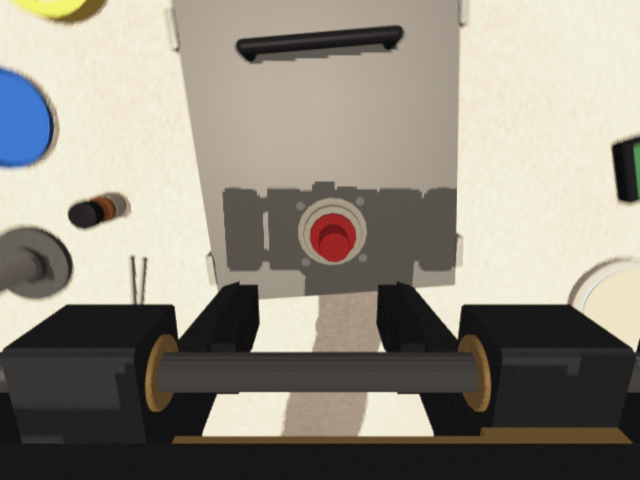

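Run:
```python
from h import *
np.set_printoptions(suppress=True,precision=4)
d=snap("wrist")
c=d["color"][:,:,::-1]
cv2.imwrite("pics/w1z.png",cv2.resize(c[180:280,266:399],(798,600),interpolation=cv2.INTER_CUBIC))
hsv=cv2.cvtColor(c,cv2.COLOR_BGR2HSV)
m=((hsv[...,0]<8)|(hsv[...,0]>172))&(hsv[...,1]>150); m[:180]=0;m[280:]=0
ys,xs=np.nonzero(m);print("red",xs.min(),xs.max(),ys.min(),ys.max())
for u,v,z in[(332.5,231,.128),(333,234,.14)]: print(atz(d,(u,v),z))
print(tool()[0], d["intrinsics"])
```

```text
red 307 352 213 260
[ 0.5423 -0.1433  0.128 ]
[ 0.5431 -0.1431  0.14  ]
[ 0.5484 -0.1324  0.2749] [[378.7591   0.     317.5622]
 [  0.     378.7591 237.9225]
 [  0.       0.       1.    ]]
```

View pics/w1z.png

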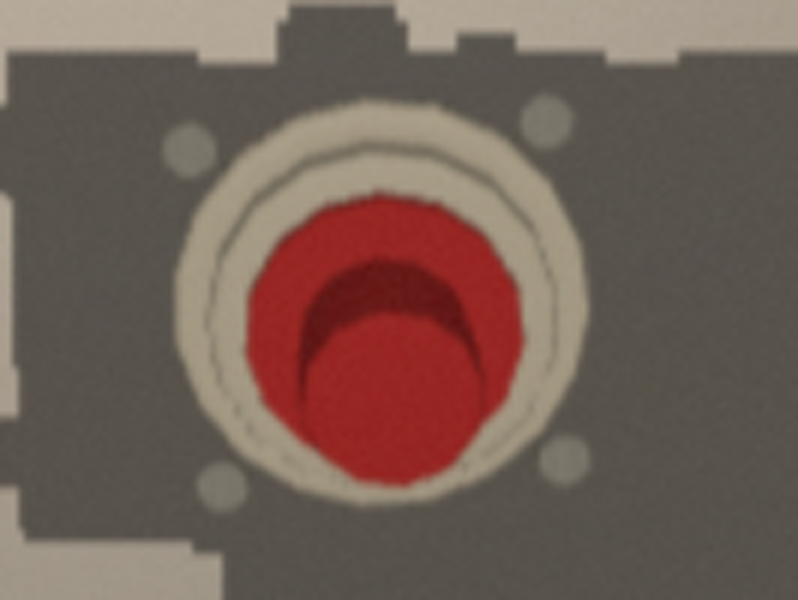

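Run:
```python
from h import *
np.set_printoptions(suppress=True,precision=4)
d=snap("wrist")
for u,v,z in[(329.0,230.3,.1265),(329.8,234.3,.143),(331.4,245.9,.171)]: print(atz(d,(u,v),z))
go([.5421,-.1437,.2],-np.pi/2)
```

```text
[ 0.5424 -0.1407  0.1265]
[ 0.5436 -0.1408  0.143 ]
[ 0.543 -0.141  0.171]
shift [-6.8 11.  74.9]
turn [ 0.16 -0.4  -0.08]
turn [ -0.63  -0.25 179.92]
```

```bash
python3 -m creep '[-6,9,20,0,-0.4,0,0,0,15,0,0,0,0,0,0,0,0,0]'
python3 - <<'E'
from h import *
go([.5424,-.142,.146],-np.pi/2)
E
```

```text
clock: 3.68
tool_pos: [0.5434, -0.1431, 0.2405]
eef_rot: [1.0, 0.001, 0.002, 0.002]
contact_force: [0.2, -1.0, 0.2]
opening: 0.569
shift [-1.4 -1.3 94.5]
turn [ 0.17 -0.25  0.16]
turn [   0.4     0.27 -179.84]
```

```bash
python3 -m creep '[0,-1,25,0,0,0,0,0,25,0,0,0,0,0,15,0,0,0,0,0,10,0,0,0]'
python3 - <<'E'
from h import *
snap("wrist","w2")
snap("scene","s2")
go([.5424,-.142,.146],-np.pi/2)
E
```

```text
clock: 4.02
tool_pos: [0.547, -0.145, 0.1676]
eef_rot: [1.0, 0.002, 0.007, 0.002]
contact_force: [-0.4, -0.4, 0.7]
opening: 0.565
shift [-4.2 -3.  21.3]
turn [ 0.24 -0.67  0.23]
turn [   1.06    0.38 -179.76]
```

View pics/w2.png

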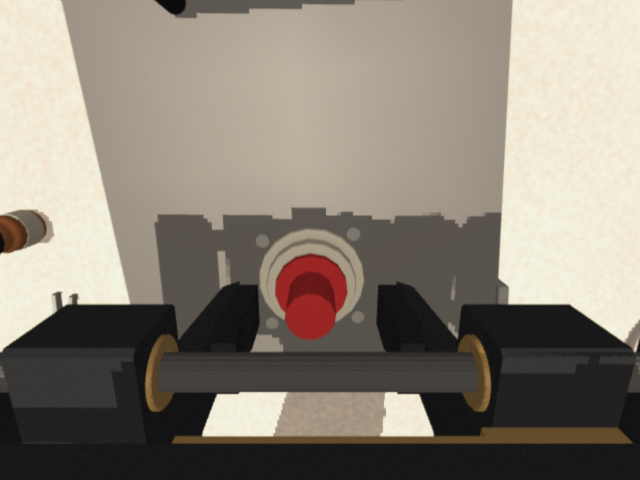

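Run:
```python
from h import *
np.set_printoptions(suppress=True,precision=4)
d=snap("wrist")
c=d["color"][:,:,::-1]
hsv=cv2.cvtColor(c,cv2.COLOR_BGR2HSV)
m=((hsv[...,0]<8)|(hsv[...,0]>172))&(hsv[...,1]>150)&(hsv[...,2]>90); m[:200]=0;m[342:]=0;m[:,:200]=0;m[:,450:]=0
ys,xs=np.nonzero(m[300:]);print("red",xs.min(),xs.max(),ys.max()+300)
for u,v,z in[((263+353.5+272.5+358)/4,(241.5+234+323.5+317)/4,.1265),(310,315,.171)]: print(atz(d,(u,v),z))
for i in range(4): print(tool()[0])
go([.5425,-.142,.146],-np.pi/2)
```

```text
red 278 344 339
[ 0.5422 -0.1408  0.1265]
[ 0.544  -0.1406  0.171 ]
[ 0.5472 -0.145   0.1684]
[ 0.5472 -0.145   0.1684]
[ 0.5472 -0.145   0.1684]
[ 0.5472 -0.145   0.1684]
shift [-5.  -3.1 22.3]
turn [ 0.27 -0.79  0.23]
turn [   1.24    0.42 -179.77]
```

```bash
python3 -m creep '[-4,-4,0,0,-0.7,0.2,0,0,10,0,0,0,0,0,8,0,0,0,0,0,0,0,0,0]'
python3 - <<'E'
from h import *
go([.543,-.1412,.1465],-np.pi/2)
E
```

```text
clock: 4.5
tool_pos: [0.5458, -0.141, 0.153]
eef_rot: [1.0, 0.0, 0.004, 0.003]
contact_force: [-0.2, 0.1, 0.1]
opening: 0.568
shift [-2.8  0.1  6.4]
turn [ 0.33 -0.47  0.04]
turn [   0.74    0.52 -179.96]
```

```bash
python3 -m creep '[-3,0,5,0,-0.5,0,0,0,3,0,0,0,0,0,0,0,0,0]'
python3 - <<'E'
from h import *
go([.543,-.1412,.1465],-np.pi/2)
E
```

```text
clock: 4.75
tool_pos: [0.5428, -0.141, 0.1443]
eef_rot: [1.0, 0.001, -0.0, 0.003]
contact_force: [0.2, -0.6, 0.2]
opening: 0.569
shift [ 0.2  0.2 -2.2]
turn [0.34 0.05 0.06]
turn [-8.0000e-02  5.4000e-01 -1.7994e+02]
```

```bash
python3 -m creep '[0,0,-2,0,0,0,0,0,0,0,0,0]'; python3 -m creep '[0,0,0,0,0,0,0,0,0,0,0,0,0,0,0,0,0,0,0,0,0,0,0,0,0,0,0,0,0,0]' 0 15;python3 -m creep '[0,0,0,0,0,0,0,0,0,0,0,0]'
```

```text
clock: 4.92
tool_pos: [0.5426, -0.1411, 0.1462]
eef_rot: [1.0, 0.001, -0.001, 0.003]
contact_force: [-0.3, -0.3, -0.2]
opening: 0.567
clock: 5.33
tool_pos: [0.5431, -0.1413, 0.147]
eef_rot: [1.0, 0.0, 0.0, 0.003]
contact_force: [-0.2, -0.2, -0.1]
opening: 0.242
clock: 5.5
tool_pos: [0.5431, -0.1413, 0.147]
eef_rot: [1.0, 0.0, 0.0, 0.003]
contact_force: [-0.2, -0.9, 0.1]
opening: 0.243
```

```bash
python3 -m creep '[0,0,-8,0,0,0,0,0,-10,0,0,0,0,0,-12,0,0,0,0,0,-15,0,0,0,0,0,-15,0,0,0]'; python3 -m creep '[0,0,-20,0,0,0,0,0,-20,0,0,0,0,0,-15,0,0,0,0,0,0,0,0,0]'
python3 - <<'E'
from h import *
snap("wrist","w3");snap("scene","s3")
go([.6326,.190,.15],-np.pi/2)
E
```

```text
clock: 5.92
tool_pos: [0.5411, -0.1405, 0.209]
eef_rot: [1.0, 0.001, -0.003, 0.003]
contact_force: [0.1, -0.8, -0.2]
opening: 0.24
clock: 6.25
tool_pos: [0.5426, -0.1403, 0.2732]
eef_rot: [1.0, 0.0, 0.001, 0.003]
contact_force: [-0.1, 0.1, 0.3]
opening: 0.239
shift [  92.2 -330.6  118.3]
turn [0.31 0.19 0.06]
turn [  -0.29    0.49 -179.94]
```

View pics/w3.png

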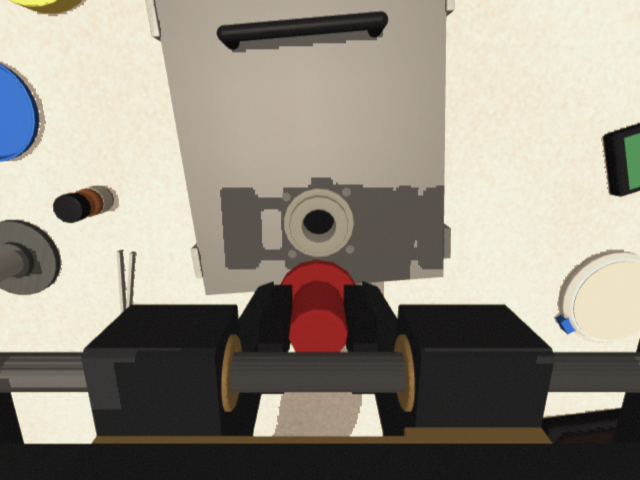

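View pics/s3.png

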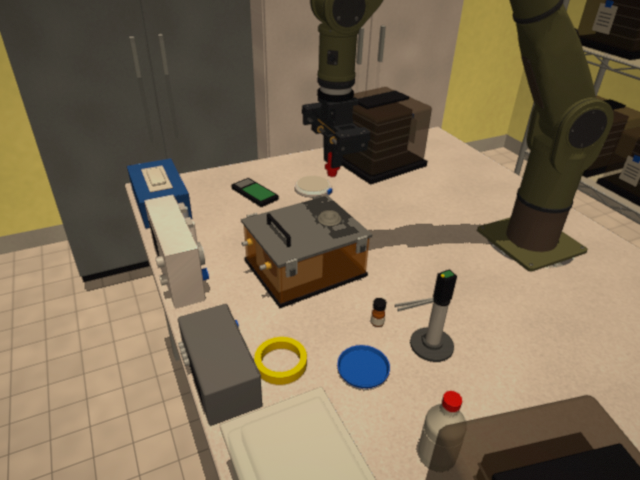

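Run:
```python
from h import *
np.set_printoptions(suppress=True,precision=4)
d=snap("wrist"); np.savez("port_w3.npz",K=d["intrinsics"],E=d["extrinsics"])
c=d["color"][:,:,::-1]
cv2.imwrite("pics/w3z.png",cv2.resize(c[180:270,259:379],(800,600),interpolation=cv2.INTER_CUBIC))
print(tool()[0])
```

```text
[ 0.5404 -0.1399  0.2693]
```

View pics/w3z.png

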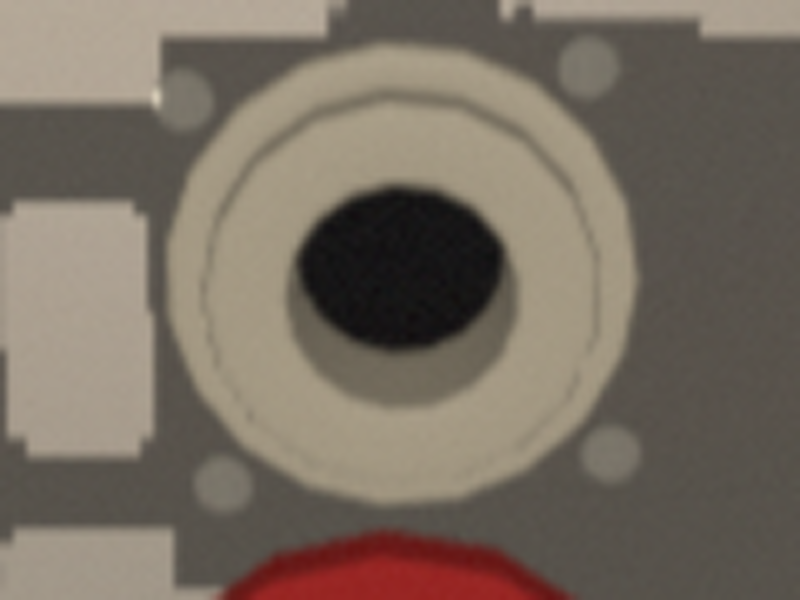

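Run:
```python
from h import *
np.set_printoptions(suppress=True,precision=4)
d=snap("wrist")
z=np.load("port_w3.npz")
for e in (dict(intrinsics=z["K"],extrinsics=z["E"]),d): print(atz(e,(319.0,224.0),.137), atz(e,(259+(185+587+223+610)/4/6.667-.4,180+(100+68+486+454)/4/6.667-.4),.1265))
t,_=tool();print(t)
go([.6326,.190,.15],-np.pi/2)
```

```text
[ 0.5426 -0.1406  0.137 ] [ 0.5423 -0.1406  0.1265]
[ 0.5419 -0.1405  0.137 ] [ 0.5415 -0.1404  0.1265]
[ 0.54   -0.1399  0.2686]
shift [  93.8 -330.3  116.4]
turn [0.27 0.41 0.07]
turn [  -0.64    0.43 -179.93]
```

```bash
python3 -m creep '[8,-20,0,0,0,0,10,-32,0,0,0,0,10,-34,0,0,0,0,10,-34,0,0,0,0,10,-34,0,0,0,0]'; python3 -m creep '[10,-34,0,0,0,0,10,-34,0,0,0,0,10,-34,0,0,0,0,9,-25,0,0,0,0,5,-12,0,0,0,0]'; python3 -m creep '[0,0,0,0,0,0,0,0,0,0,0,0]'
python3 - <<'E'
from h import *
go([.6326,.190,.15],-np.pi/2)
E
```

```text
clock: 6.87
tool_pos: [0.5839, 0.0056, 0.2598]
eef_rot: [1.0, -0.01, -0.012, 0.007]
contact_force: [0.8, -0.4, -0.3]
opening: 0.246
clock: 7.28
tool_pos: [0.6274, 0.157, 0.2476]
eef_rot: [1.0, -0.007, -0.019, 0.006]
contact_force: [0.5, 0.6, 0.1]
opening: 0.244
clock: 7.45
tool_pos: [0.6258, 0.1621, 0.2437]
eef_rot: [1.0, -0.003, -0.022, 0.006]
contact_force: [-0.5, -0.8, -0.1]
opening: 0.24
shift [ 10.7 -29.   93. ]
turn [ 0.68  2.5  -0.32]
turn [  3.93  -1.07 179.63]
```

```bash
python3 -m creep '[7,-16,20,0.7,2.5,0,0,-10,20,0,0,0,0,0,20,0,0,0,0,0,0,0,0,0]'
python3 - <<'E'
from h import *
snap("wrist","w4");snap("top","t4")
print([find_in("dish",n) for n in ("wrist","top")])
go([.6326,.190,.10],-np.pi/2)
E
```

```text
clock: 7.78
tool_pos: [0.6312, 0.1804, 0.1796]
eef_rot: [1.0, -0.006, -0.001, 0.003]
contact_force: [-0.1, -0.7, -0.7]
opening: 0.242
[[{'xy': [402.7, 300.6], 'score': 0.18}], []]
shift [-3.6 -8.1 85.1]
turn [ 0.08 -0.53 -0.76]
turn [-8.3000e-01 -1.2000e-01  1.7924e+02]
```

View pics/w4.png

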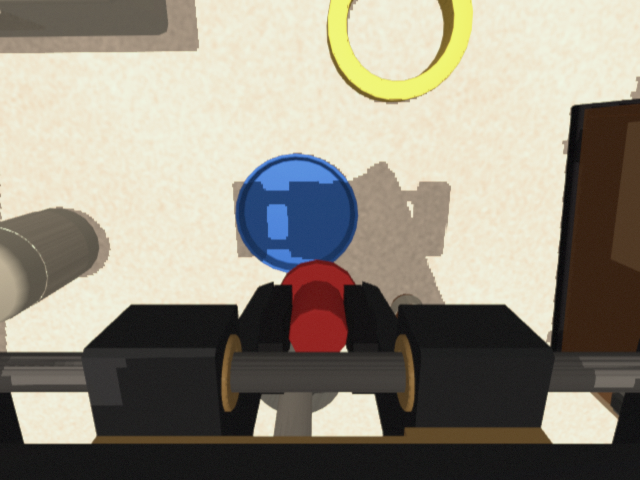

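View pics/t4.png

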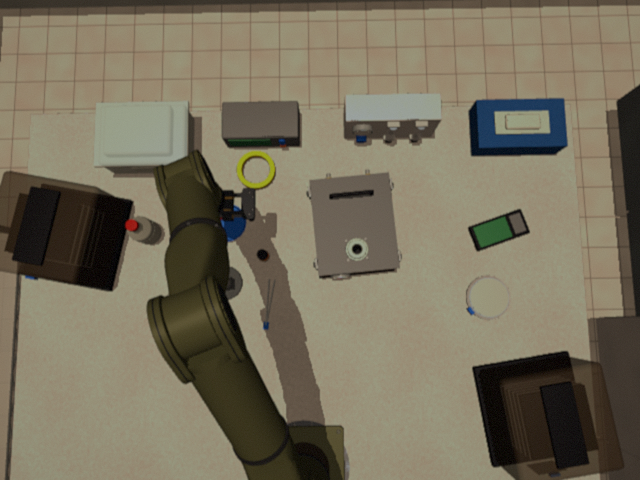

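Run:
```python
from h import *
d=snap("wrist")
print(atz(d,(297,212),.014)); print(tool()[0])
go([.633,.189,.05],-np.pi/2)
```

```text
[0.64016667 0.20041131 0.014     ]
[0.63553647 0.18239054 0.18546168]
shift [ -4.   -6.7 135.4]
turn [ 0.05 -0.57 -0.75]
turn [-8.9000e-01 -7.0000e-02  1.7925e+02]
```

Run:
```python
from h import *
T=snap("top");S=snap("scene");W=snap("wrist")
for f,d,box in(("top0",T,(180,270,200,250)),("scene0",S,(320,410,330,400)),("w4",W,(220,375,145,275))):
    c=cv2.imread(f"pics/{f}.png"); h=cv2.cvtColor(c,cv2.COLOR_BGR2HSV)
    m=((abs(h[...,0].astype(int)-110)<15)&(h[...,1]>120)).astype(np.uint8)
    k=np.zeros_like(m);x0,x1,y0,y1=box;k[y0:y1,x0:x1]=1;m*=k
    ct=max(cv2.findContours(m,0,2)[0],key=cv2.contourArea)
    e=cv2.fitEllipse(cv2.convexHull(ct)); print(f,e,cv2.boundingRect(ct),atz(d,e[0],.012))
print(tool()[0])
```

```text
top0 ((226.76927185058594, 222.24705505371094), (36.23724365234375, 37.395938873291016), 86.57227325439453) (208, 204, 38, 37) [0.63206507 0.19590155 0.012     ]
scene0 ((363.11456298828125, 366.2922668457031), (41.99614715576172, 51.85544967651367), 100.8505859375) (338, 346, 51, 42) [0.6342011  0.20002896 0.012     ]
w4 ((296.36322021484375, 213.01220703125), (118.0368423461914, 121.3794174194336), 101.348388671875) (236, 154, 122, 118) [0.6389259  0.20220341 0.012     ]
[0.63519944 0.18309828 0.18516378]
```

```bash
python3 -m creep '[0,-14,15,0,-0.5,-0.7,0,0,30,0,0,0,0,0,30,0,0,0,0,0,20,0,0,0,0,0,0,0,0,0]'
python3 - <<'E'
from h import *
go([.635,.198,.032],-np.pi/2)
E
```

```text
clock: 8.6
tool_pos: [0.6409, 0.1985, 0.0934]
eef_rot: [1.0, -0.0, 0.007, -0.002]
contact_force: [-0.6, -0.2, -1.5]
opening: 0.243
shift [-6.7  0.8 61.3]
turn [-0.22 -0.75 -0.04]
turn [ -1.18   0.35 179.96]
```

```bash
python3 -m creep '[-4,0,15,0,-0.8,0,0,0,15,0,0,0,0,0,10,0,0,0,0,0,5,0,0,0,0,0,0,0,0,0]'
python3 - <<'E'
from h import *
snap("wrist","w5");
go([.635,.198,.032],-np.pi/2)
E
```

```text
clock: 9.02
tool_pos: [0.6403, 0.1995, 0.0502]
eef_rot: [1.0, -0.001, 0.003, -0.003]
contact_force: [-0.2, -0.6, 0.4]
opening: 0.243
shift [-5.7  1.6 18.7]
turn [-0.34 -0.35 -0.06]
turn [ -0.54   0.54 179.94]
```

View pics/w5.png

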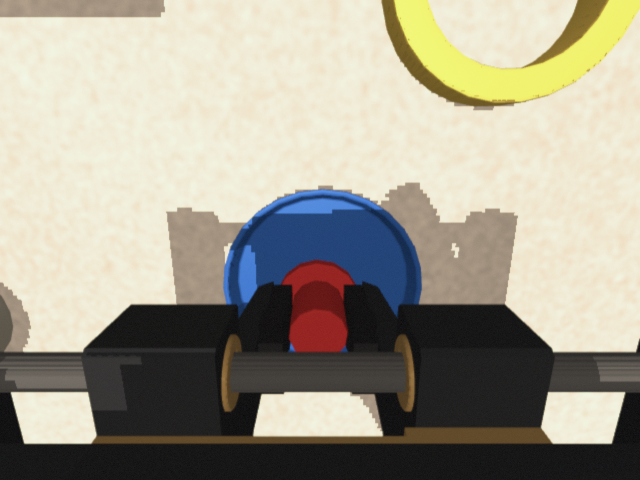

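```bash
python3 -m creep '[0,0,6,0,0,0,0,0,4,0,0,0,0,0,2,0,0,0,0,0,0,0,0,0]'
python3 - <<'E'
from h import *
go([.637,.198,.032],-np.pi/2)
E
```

```text
clock: 9.4
tool_pos: [0.6427, 0.2002, 0.0404]
eef_rot: [1.0, -0.001, 0.005, -0.004]
contact_force: [0.6, -0.3, -1.1]
opening: 0.242
shift [-5.8  2.2  8.3]
turn [-0.43 -0.62 -0.07]
turn [ -0.98   0.68 179.92]
```

```bash
python3 -m creep '[-3,0,4,-0.4,-0.6,0,0,0,3,0,0,0,0,0,0,0,0,0]'; python3 -m creep '[0,0,1.5,0,0,0,0,0,0,0,0,0]';  python3 -m creep '[0,0,0,0,0,0]'
python3 - <<'E'
from h import *
go([.637,.198,.032],-np.pi/2)
E
```

```text
clock: 9.65
tool_pos: [0.6399, 0.2003, 0.0333]
eef_rot: [1.0, -0.001, 0.0, -0.0]
contact_force: [0.3, -0.9, -0.1]
opening: 0.24
clock: 9.82
tool_pos: [0.6403, 0.2006, 0.032]
eef_rot: [1.0, -0.001, 0.001, -0.0]
contact_force: [0.9, -0.2, -0.1]
opening: 0.241
clock: 9.9
tool_pos: [0.6403, 0.2007, 0.0321]
eef_rot: [1.0, -0.001, 0.001, -0.0]
contact_force: [0.0, 0.2, 0.1]
opening: 0.245
shift [-3.3  2.7  0. ]
turn [-0.03 -0.08 -0.06]
turn [-1.2000e-01  5.0000e-02  1.7994e+02]
```

```bash
for i in 1 2 3 ; do python3 -m creep '[0,0,1,0,0,0,0,0,0,0,0,0]' | grep -E "pos|force"; done
```

```text
tool_pos: [0.6408, 0.2008, 0.0322]
contact_force: [0.3, -0.6, -1.2]
tool_pos: [0.6415, 0.2009, 0.0321]
contact_force: [-0.7, -0.3, -0.5]
tool_pos: [0.642, 0.2011, 0.0321]
contact_force: [-0.7, -0.5, 0.5]
```

```bash
for i in 1 2 ; do python3 -m creep '[-1,0,2.5,0,0,0,0,0,0,0,0,0]' | grep -E "pos|force"; done
```

```text
tool_pos: [0.6431, 0.2014, 0.0321]
contact_force: [-0.5, -0.2, -0.5]
tool_pos: [0.6443, 0.2017, 0.0319]
contact_force: [1.0, 0.0, -0.6]
```

Run:
```python
from h import *
d=snap("scene"); c=d["color"][:,:,::-1]
cv2.imwrite("pics/s6.png",cv2.resize(c[300:400,300:433],(798,600),interpolation=cv2.INTER_CUBIC))
s=get_state();print(s["q"],s["eef_rot"],s["contact_force"],s["joint_torque"])
```

```text
[-0.3480768   1.01257964 -0.04709889  1.54097628  0.07658783  0.57488887
 -2.00987338] [ 0.99997095 -0.00116854  0.00727414 -0.00195705] [ 0.23126471  0.20580536 -0.91634615] [-1.44486395e-01 -6.07871532e+01  7.98932277e-01 -1.08628902e+01
  9.73799208e-03 -3.38813080e-02 -2.11052109e-03]
```

View pics/s6.png

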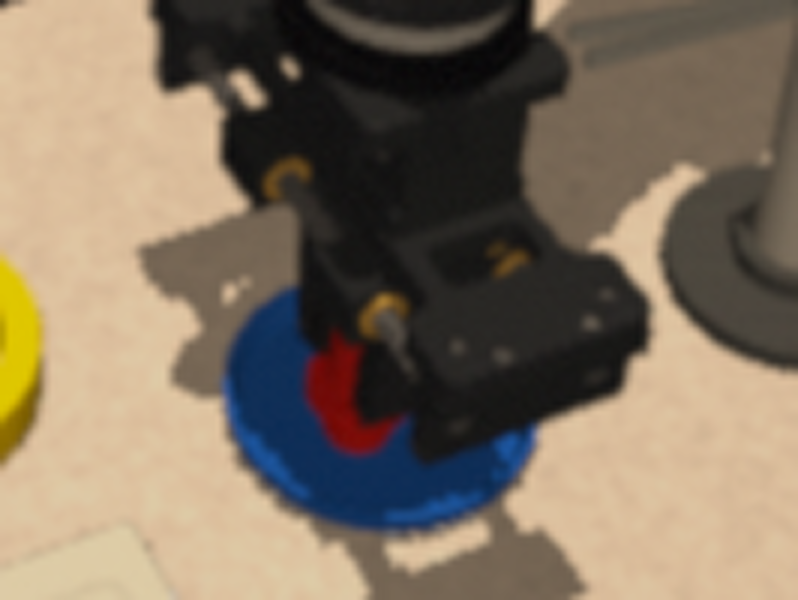

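Run:
```python
from h import *
T=snap("scene")
for z in (.004,.007): print((proj(T,np.array([.642-.005,.2009+.01,z]))-[300,300])*6)
print((proj(T,np.array([.643,.2015,.004]))-[300,300])*6)
go([.642,.201,.031],-np.pi/2)
```

```text
[385.94690372 441.29157925]
[386.66846096 435.14595982]
[355.45156684 426.25511785]
shift [-2.5  0.6  0.5]
turn [-0.22 -0.84 -0.13]
turn [ -1.31   0.35 179.86]
```

```bash
python3 -m creep '[-2,0,0,-0.2,-0.8,0,0,0,0,0,0,0]'; python3 -m creep '[0,0,0.5,0,0,0,0,0,0,0,0,0,0,0,0,0,0,0]' 45 15
python3 - <<'E'
from h import *
snap("wrist","w7")
d=snap("scene"); c=d["color"][:,:,::-1]
cv2.imwrite("pics/s7.png",cv2.resize(c[300:400,300:433],(798,600),interpolation=cv2.INTER_CUBIC))
E
```

```text
clock: 11.0
tool_pos: [0.643, 0.2017, 0.0315]
eef_rot: [1.0, -0.001, 0.0, -0.0]
contact_force: [0.3, -0.5, 4.6]
opening: 0.243
clock: 11.25
tool_pos: [0.6414, 0.2015, 0.0292]
eef_rot: [1.0, -0.001, -0.002, 0.0]
contact_force: [0.0, -0.1, -0.1]
opening: 0.446
```

View pics/w7.png

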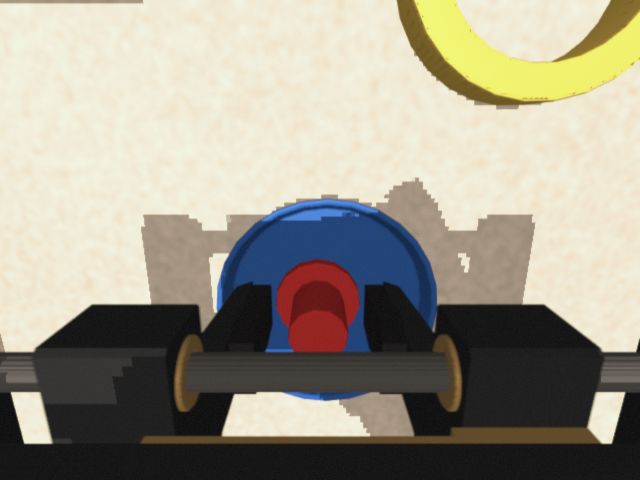

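View pics/s7.png

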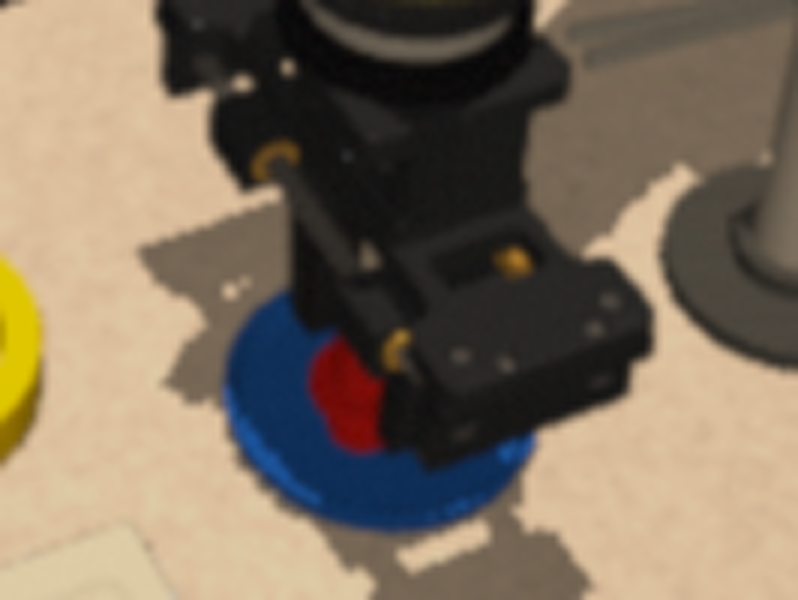

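```bash
python3 -m creep '[0,0,-5,0,0,0,0,0,-15,0,0,0,0,0,-35,0,0,0,0,0,-40,0,0,0,0,0,-40,0,0,0]' 60; python3 -m creep '[0,0,-40,0,0,0,0,0,-40,0,0,0,0,0,-30,0,0,0,0,0,0,0,0,0]';  python3 - <<'E'
from h import *
d=snap("scene"); c=d["color"][:,:,::-1]
cv2.imwrite("pics/s8.png",c[200:480,200:573])
go([.4716,.2005,.24],-np.pi/2)
E
```

```text
clock: 11.77
tool_pos: [0.6346, 0.1995, 0.1608]
eef_rot: [1.0, -0.001, -0.012, 0.004]
contact_force: [1.2, 1.0, 0.2]
opening: 0.682
clock: 12.1
tool_pos: [0.6402, 0.2012, 0.2901]
eef_rot: [1.0, -0.001, -0.003, 0.0]
contact_force: [1.6, -0.4, 0.2]
opening: 0.681
shift [-167.3    0.6   49.4]
turn [ 0.12  0.51 -0.09]
turn [  0.81  -0.18 179.91]
```

View pics/s8.png

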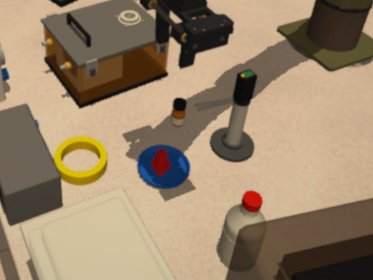

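```bash
python3 -m creep '[-35,0,0,0,0.5,0,-35,0,0,0,0,0,-35,0,5,0,0,0,-35,0,5,0,0,0,-20,0,5,0,0,0]'; python3 -m creep '[0,0,0,0,0,0,0,0,0,0,0,0]'
python3 - <<'E'
from h import *
go([.4716,.2005,.22],-np.pi/2)
d=snap("wrist","w9");print(find_in("probe_handle","wrist"),find_in("probe","wrist"));snap("scene","s9")
E
```

```text
clock: 12.57
tool_pos: [0.4755, 0.1985, 0.2707]
eef_rot: [1.0, -0.003, 0.001, 0.001]
contact_force: [-0.0, 0.2, -0.1]
opening: 0.68
clock: 12.73
tool_pos: [0.4681, 0.1975, 0.2694]
eef_rot: [1.0, -0.001, -0.003, 0.003]
contact_force: [1.4, -0.0, 0.5]
opening: 0.679
shift [ 3.7 -3.3 49.3]
turn [ 0.37  0.33 -0.13]
turn [  0.51  -0.57 179.87]
[{'xy': [311.1, 230.9], 'score': 0.91}] [{'xy': [309.1, 232.8], 'score': 0.57}, {'xy': [313.5, 12.7], 'score': 0.23}]
```

View pics/w9.png

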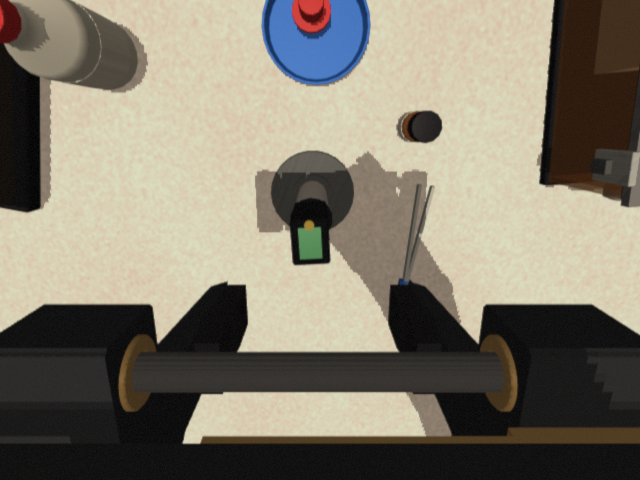

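Run:
```python
from h import *
d=snap("wrist")
c=d["color"][:,:,::-1]
cv2.imwrite("pics/w9z.png",cv2.resize(c[190:280,251:371],(800,600),interpolation=cv2.INTER_CUBIC))
print(tool()[0])
```

```text
[0.47084819 0.19778278 0.26953784]
```

View pics/w9z.png

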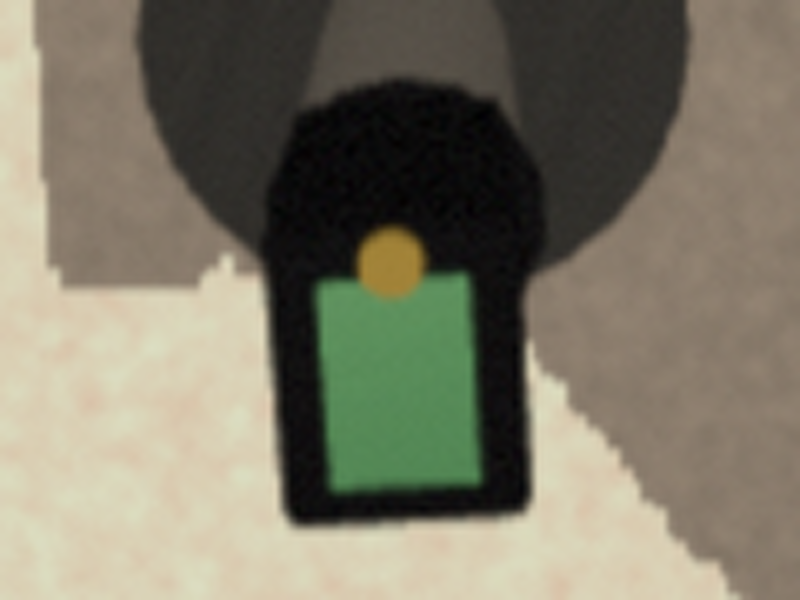

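Run:
```python
from h import *
np.set_printoptions(suppress=True,precision=4)
d=snap("wrist")
p=lambda a,b,z=.191:atz(d,(251+a/6.667-.4,190+b/6.667-.4),z)
for a,b in[((330,493),(315,283)),((483,485),(468,272)),((482,486),(330,493)),((525,512),(290,522))]:
    v=p(*b)-p(*a);print(v,np.degrees(np.arctan2(v[1],v[0])))
bl,br=p(285,525),p(530,515);print(bl,br,np.linalg.norm(bl-br))
y=(bl-br)/np.linalg.norm(bl-br);x=np.array([y[1],-y[0],0]);print("centre",(bl+br)/2+.015*x)
print("green c",(p(330,493)+p(315,283)+p(468,272)+p(483,485))/4)
t=(np.degrees(0));go([.4716,.2005,.22],np.radians(-87))
print(tool()[0])
```

```text
[ 0.0204  0.001  -0.    ] 2.8156118130201913
[0.0206 0.0013 0.    ] 3.736574083011353
[-0.0006  0.0142  0.    ] 92.40808430972227
[-0.0008  0.0221  0.    ] 92.20050777118861
[0.4577 0.2138 0.191 ] [0.4585 0.1908 0.191 ] 0.02302344044993455
centre [0.4731 0.2028 0.191 ]
green c [0.4715 0.2029 0.191 ]
shift [ 1.1 -3.  49.5]
turn [ 0.3   0.21 -3.26]
turn [  0.32  -0.46 176.74]
[0.4707 0.1977 0.2695]
```

```bash
python3 -m creep '[1.5,-4.5,15,0.3,0.2,-3,0,0,20,0,0,0,0,0,15,0,0,0,0,0,0,0,0,0]'
python3 - <<'E'
from h import *
go([.4722,.2022,.144],np.radians(-87.2))
E
```

```text
clock: 13.37
tool_pos: [0.4775, 0.2029, 0.2188]
eef_rot: [1.0, 0.023, 0.003, -0.002]
contact_force: [-0.1, -0.6, -0.0]
opening: 0.678
shift [-5.9  0.7 74.8]
turn [-0.17 -0.4  -0.11]
turn [ -0.64   0.26 179.89]
```

```bash
python3 -m creep '[-5.5,0.5,10,0,-0.4,0,0,0,25,0,0,0,0,0,18,0,0,0,0,0,8,0,0,0,0,0,0,0,0,0]'
python3 - <<'E'
from h import *
snap("wrist","w10")
go([.4722,.2022,.144],np.radians(-87.2))
E
```

```text
clock: 13.78
tool_pos: [0.4777, 0.2032, 0.1579]
eef_rot: [1.0, 0.022, 0.003, -0.003]
contact_force: [-0.1, 0.1, 0.7]
opening: 0.684
shift [-6.1  1.  14.6]
turn [-0.32 -0.44 -0.32]
turn [ -0.69   0.51 179.68]
```

View pics/w10.png

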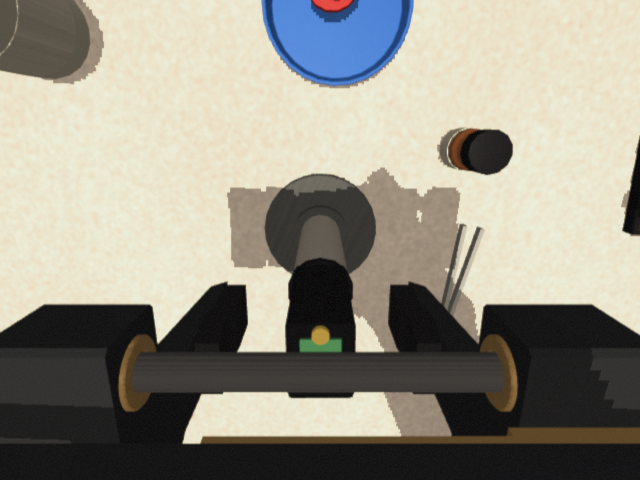

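```bash
python3 -m creep '[-5.5,0.5,6,-0.3,-0.5,-0.3,-1,0,6,0,0,0,0,0,2,0,0,0,0,0,0,0,0,0]'
python3 - <<'E'
from h import *
go([.4722,.2022,.144],np.radians(-87.2))
E
```

```text
clock: 14.17
tool_pos: [0.4735, 0.2035, 0.1464]
eef_rot: [1.0, 0.024, 0.002, -0.001]
contact_force: [0.2, 0.3, 0.7]
opening: 0.684
shift [-1.4  1.2  2.4]
turn [-0.12 -0.2  -0.03]
turn [ -0.31   0.2  179.97]
```

```bash
python3 -m creep '[-1.5,1.2,2,-0.1,-0.2,0,0,0,0,0,0,0]'; python3 -m creep '[0,0,0,0,0,0,0,0,0,0,0,0,0,0,0,0,0,0,0,0,0,0,0,0,0,0,0,0,0,0]' 0 30; python3 -m creep '[0,0,0,0,0,0,0,0,0,0,0,0]'
python3 - <<'E'
from h import *
go([.4722,.2022,.144],np.radians(-87.2)); snap("scene","s11");snap("wrist","w11")
E
```

```text
clock: 14.33
tool_pos: [0.4722, 0.2024, 0.1449]
eef_rot: [1.0, 0.024, 0.0, -0.0]
contact_force: [-0.8, -1.0, -0.5]
opening: 0.68
clock: 14.75
tool_pos: [0.4727, 0.2024, 0.1456]
eef_rot: [1.0, 0.024, 0.001, -0.001]
contact_force: [0.5, 1.6, 0.3]
opening: 0.329
clock: 14.92
tool_pos: [0.4728, 0.2023, 0.1456]
eef_rot: [1.0, 0.024, 0.001, -0.001]
contact_force: [-0.4, -0.3, -0.7]
opening: 0.268
shift [-0.6  0.1  1.6]
turn [-0.06 -0.12 -0.04]
turn [-1.8000e-01  1.0000e-01  1.7996e+02]
```

```bash
python3 -m creep '[0,0,0,0,0,0]'; python3 -m creep '[0,0,-6,0,0,0,0,0,-10,0,0,0,0,0,-12,0,0,0,0,0,-12,0,0,0,0,0,-12,0,0,0]'
python3 - <<'E'
from h import *
go([.4728,.2023,.26],np.radians(-87.2))
E
```

```text
clock: 15.1
tool_pos: [0.4728, 0.2023, 0.1456]
eef_rot: [1.0, 0.024, 0.001, -0.001]
contact_force: [-1.1, 0.1, 0.3]
opening: 0.269
clock: 15.52
tool_pos: [0.4706, 0.2014, 0.1976]
eef_rot: [1.0, 0.024, -0.002, 0.001]
contact_force: [0.3, 0.7, -1.6]
opening: 0.269
shift [  2.   -0.7 -62.4]
turn [ 0.1   0.26 -0.01]
turn [ 4.1000e-01 -1.5000e-01  1.7999e+02]
```

```bash
python3 -m creep '[1,-0.5,-12,0,0.3,0,1,0,-12,0,0,0,0.5,0,-14,0,0,0,0.5,0,-16,0,0,0,0,0,-20,0,0,0]';  python3 -m creep '[0,0,-25,0,0,0,0,0,-25,0,0,0,0,0,-15,0,0,0,0,0,0,0,0,0]'
python3 - <<'E'
from h import *
go([.5423,-.141,.32],np.radians(-87.2));snap("scene","s12");snap("wrist","w12")
E
```

```text
clock: 15.93
tool_pos: [0.471, 0.2009, 0.2746]
eef_rot: [1.0, 0.025, -0.002, 0.002]
contact_force: [0.4, 0.4, -1.1]
opening: 0.269
clock: 16.27
tool_pos: [0.4708, 0.201, 0.3466]
eef_rot: [1.0, 0.025, -0.001, 0.001]
contact_force: [0.4, 0.4, -1.3]
opening: 0.271
shift [ 54.7 345.   27.4]
turn [0.15 0.1  0.01]
turn [-1.6000e-01  2.4000e-01 -1.7999e+02]
```

View pics/s12.png

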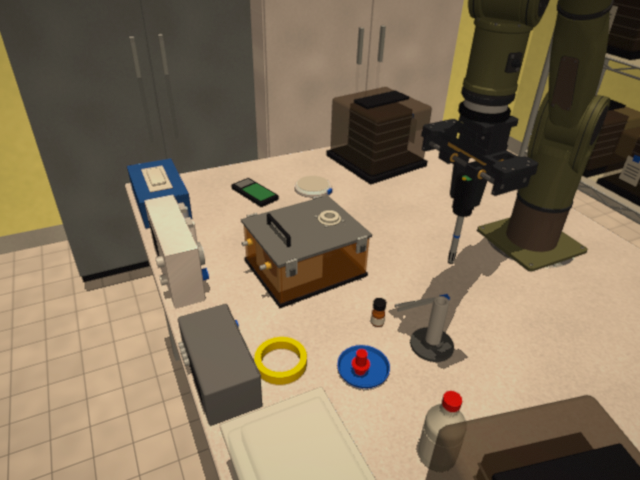

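View pics/w12.png

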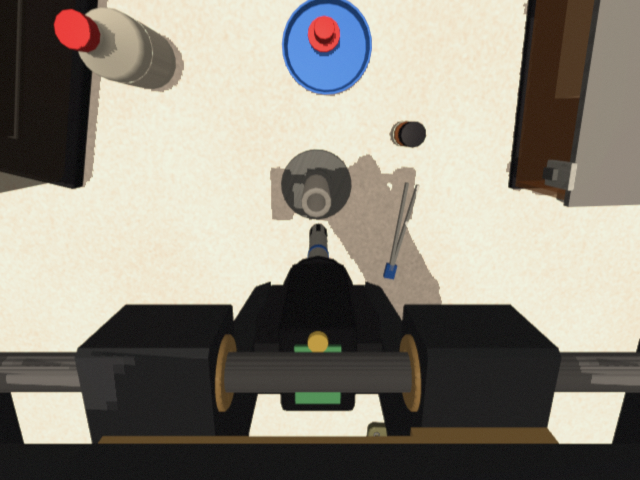

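```bash
python3 -m creep '[3,20,0,0,0,0,5,32,0,0,0,0,5,34,0,0,0,0,5,34,0,0,0,0,5,34,0,0,0,0]'; python3 -m creep '[5,34,0,0,0,0,5,34,0,0,0,0,5,34,0,0,0,0,6,25,0,0,0,0,5,12,0,0,0,0]'; python3 -m creep '[0,0,0,0,0,0,0,0,0,0,0,0]'
python3 - <<'E'
from h import *
go([.5423,-.141,.32],np.radians(-87.2))
E
```

```text
clock: 16.78
tool_pos: [0.4953, 0.0527, 0.3359]
eef_rot: [0.999, 0.036, -0.011, 0.001]
contact_force: [0.7, -0.1, -1.8]
opening: 0.272
clock: 17.2
tool_pos: [0.5252, -0.0969, 0.3259]
eef_rot: [0.999, 0.033, -0.021, 0.002]
contact_force: [-0.7, -0.7, -1.9]
opening: 0.266
clock: 17.37
tool_pos: [0.5242, -0.0995, 0.3229]
eef_rot: [0.999, 0.03, -0.023, 0.002]
contact_force: [0.0, 1.4, -1.1]
opening: 0.27
shift [15.7 42.4  2.3]
turn [0.18 2.66 0.59]
turn [  -4.17    0.28 -179.36]
```

```bash
python3 -m creep '[5,18,-3,0.2,2.6,0.5,4,15,-3,0,0,0,2,8,0,0,0,0,0,0,0,0,0,0,0,0,0,0,0,0]'; python3 -m creep '[0,0,0,0,0,0,0,0,0,0,0,0]'
python3 - <<'E'
from h import *
go([.5423,-.141,.32],np.radians(-87.2))
E
```

```text
clock: 17.78
tool_pos: [0.5366, -0.128, 0.3256]
eef_rot: [0.999, 0.033, -0.003, -0.005]
contact_force: [-0.2, -1.0, -1.9]
opening: 0.271
clock: 17.95
tool_pos: [0.5362, -0.1243, 0.325]
eef_rot: [0.999, 0.035, -0.004, -0.006]
contact_force: [-0.4, 0.2, -2.1]
opening: 0.27
shift [ 4.9 17.1  4.8]
turn [-0.69  0.45  1.25]
turn [  -0.71   -1.08 -178.75]
```

```bash
python3 -m creep '[5,10,0,-0.7,0.4,1,0,6,0,0,0,0,0,0,0,0,0,0,0,0,0,0,0,0]'; python3 -m creep '[0,0,0,0,0,0,0,0,0,0,0,0]'
python3 - <<'E'
from h import *
go([.5423,-.141,.32],np.radians(-87.2)); snap("wrist","w13"); snap("scene","s13"); snap("top","t13")
E
```

```text
clock: 18.28
tool_pos: [0.543, -0.1386, 0.3248]
eef_rot: [1.0, 0.028, -0.0, 0.0]
contact_force: [-0.3, 0.2, -1.8]
opening: 0.272
clock: 18.45
tool_pos: [0.5429, -0.139, 0.3247]
eef_rot: [1.0, 0.027, -0.0, 0.0]
contact_force: [-0.9, 0.1, -1.4]
opening: 0.267
shift [-0.7  2.   4.7]
turn [0.02 0.03 0.34]
turn [-5.0000e-02  4.0000e-02 -1.7966e+02]
```

View pics/w13.png

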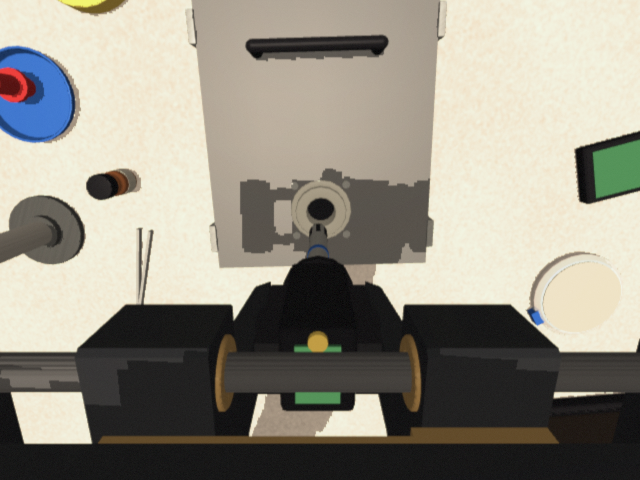

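View pics/s13.png

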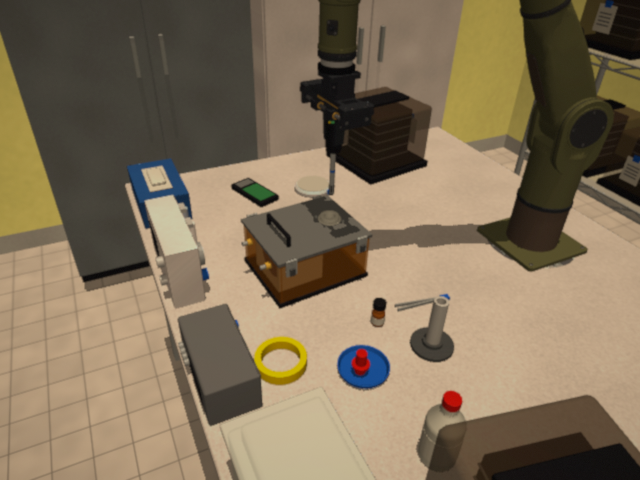

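Run:
```python
from h import *
d=snap("wrist")
c=d["color"][:,:,::-1]
cv2.imwrite("pics/w14z.png",cv2.resize(c[175:265,259:379],(800,600),interpolation=cv2.INTER_CUBIC))
d=snap("scene");c=d["color"][:,:,::-1]
cv2.imwrite("pics/s14z.png",cv2.resize(c[140:240,264:397],(798,600),interpolation=cv2.INTER_CUBIC))
print(tool()[0])
```

```text
[ 0.54291128 -0.13883672  0.32469781]
```

View pics/w14z.png

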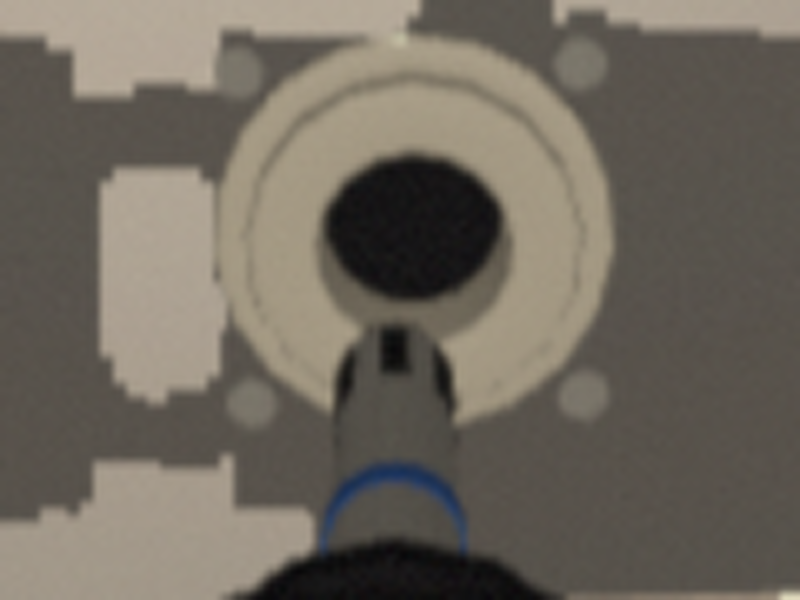

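View pics/s14z.png

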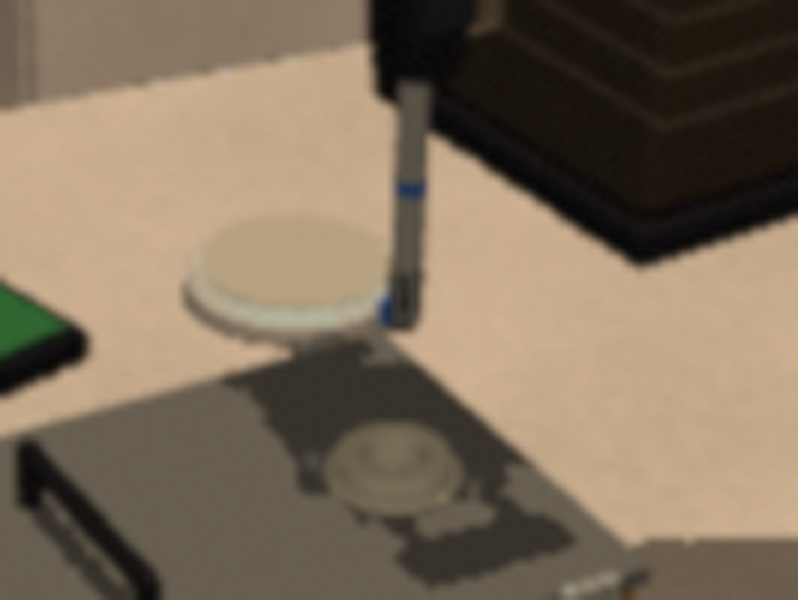

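Run:
```python
from h import *
np.set_printoptions(suppress=True,precision=4)
W=snap("wrist");S=snap("scene")
t,r=tool();print(t,r.as_rotvec(degrees=True)-0, r.apply([0,0,1]))
wz=lambda p:np.round((proj(W,p)-[259,175]+.43)*6.667,0)
sz=lambda p:np.round((proj(S,p)-[264,140]+.42)*6,0)
w2=lambda a,b,z:atz(W,(259+a/6.667-.43,175+b/6.667-.43),z)
s2=lambda a,b,z:atz(S,(264+a/6-.42,140+b/6-.42),z)
print("port W",w2(416,248,.137),w2(413.5,234,.1265))
zt=t[2]-.1306
print("tip front W",w2(395,323,zt)-[.006,0,0])
T=np.array([t[0],t[1],zt])
print("pred tip front/left/right",wz(T+[.006,0,0]),wz(T+[0,.006,0]),wz(T-[0,.006,0]))
m=T+[0,0,.062]; print("pred mark",wz(m+[0.006,0,-.0025]),wz(m+[0,.006,0]),wz(m-[0,.006,0]))
print("pred S tip",sz(T),"mark",sz(m),"stem top",sz(T+[0,0,.108]))
P=np.array([.5423,-.141,.137]); print("pred S port",sz(P), "W",wz(P))
print("port S by bore", s2(394,455,.137))
print("mark S",s2(411,189,m[2]))
```

```text
[ 0.543  -0.1389  0.3248] [179.9049   4.9566  -0.0414] [-0.0004 -0.0005 -1.    ]
port W [ 0.5426 -0.1407  0.137 ] [ 0.5423 -0.1405  0.1265]
tip front W [ 0.5403 -0.1377  0.1942]
pred tip front/left/right [407. 300.] [351. 349.] [457. 355.]
pred mark [410. 455.] [339. 524.] [474. 531.]
pred S tip [402. 331.] mark [409. 186.] stem top [414.  72.]
pred S port [396. 453.] W [418. 251.]
port S by bore [ 0.5435 -0.1401  0.137 ]
mark S [ 0.5433 -0.1363  0.2562]
```

Run:
```python
from h import *
d=snap("wrist")
c=d["color"][:,:,::-1]
a=cv2.resize(c[215:265,290:350],(720,600),interpolation=cv2.INTER_NEAREST)
cv2.imwrite("pics/w15z.png",cv2.convertScaleAbs(a,alpha=1.6))
d=snap("scene");c=d["color"][:,:,::-1]
a=cv2.resize(c[145:205,314:354],(400,600),interpolation=cv2.INTER_NEAREST)
cv2.imwrite("pics/s15z.png",a)
```

```text
(no output)
```

View pics/w15z.png

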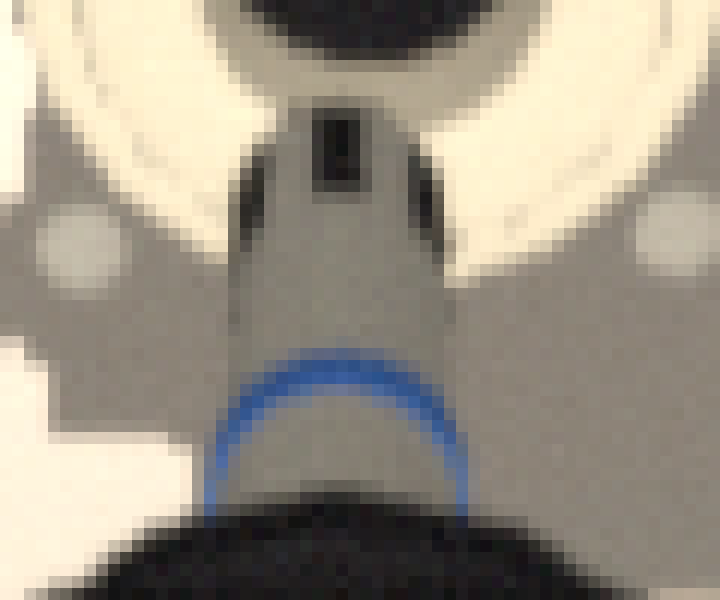

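View pics/s15z.png

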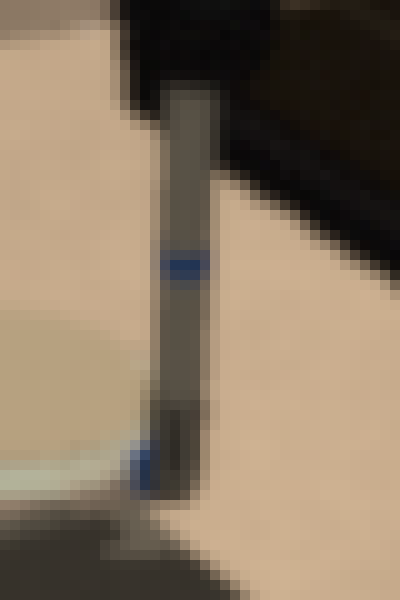

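Run:
```python
from h import *
np.set_printoptions(suppress=True,precision=2)
W=snap("wrist"); c=W["color"]
cv2.imwrite("pics/w16z.png",cv2.convertScaleAbs(cv2.resize(c[310:420,250:390,::-1],(763,600),interpolation=cv2.INTER_NEAREST),alpha=2))
t,r=tool();print(t*1e3)
E_=W["extrinsics"];print("cam pos",-E_[:3,:3].T@E_[:3,3]*1e3)
B=np.array([t[0],t[1],t[2]-.1306])
for n,p in dict(tip=[.006,0,0],mark_lo=[.006,0,.0595],mark_hi=[.006,0,.0645],sh_lo=[.0165,0,.110],sh_hi=[.0165,0,.116],htop_near=[-.015,0,.176],htop_far=[.015,0,.176],htl=[-.015,.012,.176],htr=[-.015,-.012,.176]).items():
    print(n,proj(W,B+p))
```

```text
[ 542.97 -138.86  324.73]
cam pos [ 614.09 -133.78  468.73]
tip [319.54 219.6 ]
mark_lo [320.06 242.82]
mark_hi [320.11 245.32]
sh_lo [322.07 252.95]
sh_hi [322.22 257.24]
htop_near [318.68 414.84]
htop_far [324.39 329.45]
htl [280.39 413.11]
htr [356.85 416.57]
```

View pics/w16z.png

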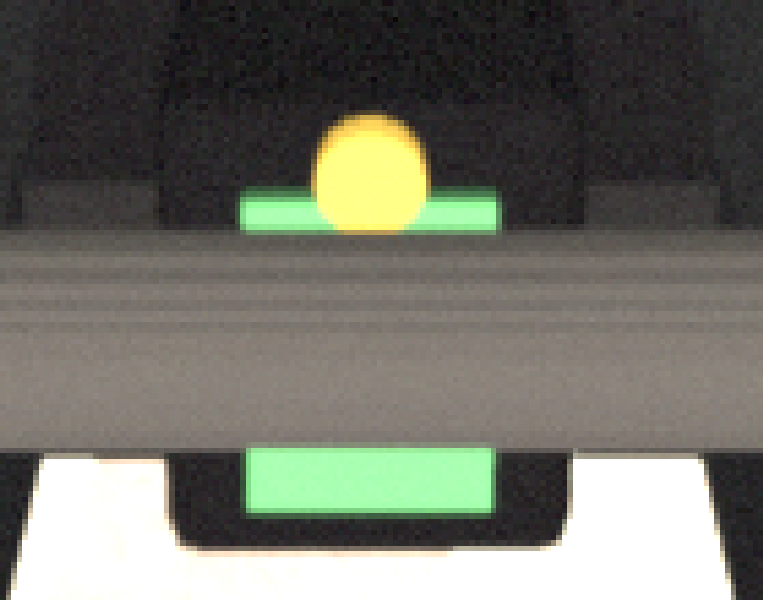

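```bash
cat > stem.py <<'E'
from h import *
np.set_printoptions(suppress=True,precision=2)
def scene_stem(S,B,z0=.008,z1=.1,n=40):
    """sub-pixel centreline offset (px, right+) of stem vs predicted vertical axis B"""
    g=cv2.cvtColor(S["color"],cv2.COLOR_RGB2GRAY).astype(np.float32)
    out=[]
    for z in np.linspace(z0,z1,n):
        u,v=proj(S,B+[0,0,z])
        xs=np.arange(-7,7.01,.1)
        p=cv2.remap(g,(u+xs).astype(np.float32)[None],np.full((1,len(xs)),v,np.float32),cv2.INTER_LINEAR)[0]
        gr=np.gradient(cv2.GaussianBlur(p[None],(0,0),4)[0])
        a=xs[np.argmin(gr*(xs<0)*1.)];b=xs[np.argmax(gr*(xs>0))]
        out.append((z*1e3,a,b,gr.min(),gr.max()))
    return np.array(out)
if __name__=="__main__":
    S=snap("scene");t,r=tool();B=np.array([t[0],t[1],t[2]-.1306])
    o=scene_stem(S,B); print(o[::2])
E
python3 stem.py
```

```text
[[ 8.   -4.1   2.8  -4.    5.31]
 [12.72 -3.5   2.8  -3.99  5.87]
 [17.44 -2.6   2.7  -4.74  5.76]
 [22.15 -2.6   3.   -4.45  4.7 ]
 [26.87 -2.7   2.7  -3.93  4.44]
 [31.59 -2.6   2.7  -3.47  4.06]
 [36.31 -2.4   2.8  -3.76  3.81]
 [41.03 -2.1   2.7  -4.22  3.8 ]
 [45.74 -2.3   3.   -4.31  3.94]
 [50.46 -2.2   3.   -4.15  4.15]
 [55.18 -2.3   2.9  -4.36  4.3 ]
 [59.9  -2.3   2.9  -5.31  5.63]
 [64.62 -2.5   2.9  -4.52  5.22]
 [69.33 -2.4   2.8  -3.97  4.46]
 [74.05 -2.5   2.7  -3.96  4.73]
 [78.77 -2.5   2.6  -3.76  4.56]
 [83.49 -2.5   2.3  -3.67  1.13]
 [88.21 -2.6   6.1  -3.79  0.11]
 [92.92 -2.9   6.2  -3.68  0.22]
 [97.64 -5.6   6.2  -4.52  1.94]]
```

Run:
```python
from h import *
np.set_printoptions(suppress=True,precision=2)
S=snap("scene");T=snap("top")
P=np.array([.5423,-.141,.137])
for f in("s9","s12"):
    c=cv2.imread(f"pics/{f}.png")
    cv2.imwrite(f"pics/{f}z.png",cv2.resize(c[195:240,300:360],(800,600),interpolation=cv2.INTER_CUBIC))
c=cv2.imread("pics/t4.png");cv2.imwrite("pics/t4z.png",cv2.resize(c[225:270,327:387],(800,600),interpolation=cv2.INTER_CUBIC))
k=800/60
th=np.linspace(0,2*np.pi,9)[:-1]
for n,d,o in(("scene",S,(300,195)),("top",T,(327,225))):
    q=lambda p:(proj(d,p)-o+.5)*k-.5
    print(n,"rim c",q(P)); 
    for R_,z in((.013,.137),(.023,.137),(.028,.125)):
        a=np.array([q(np.array([P[0]+R_*np.cos(x),P[1]+R_*np.sin(x),z])) for x in np.linspace(0,6.283,200)]);print("  r",R_,"u",a[:,0].min(),a[:,0].max(),"v",a[:,1].min(),a[:,1].max())
```

```text
scene rim c [399.93 274.53]
  r 0.013 u 326.768964154977 473.1034755955757 v 235.3790627513569 314.39818231491165
  r 0.023 u 270.4737172692591 529.407697066601 v 205.7317577767139 345.5584751382396
  r 0.028 u 240.73396943648612 554.146736350572 v 247.10023103245507 418.5302425393767
top rim c [392.61 319.02]
  r 0.013 u 321.2068613506217 464.01130693821597 v 248.10343001891238 390.12655097174155
  r 0.023 u 266.29132553063937 518.9473403595696 v 193.67654158181375 444.94923811704246
  r 0.028 u 236.89243274442214 541.8148612001289 v 174.66067034352812 477.9523216351985
```

View pics/s12z.png

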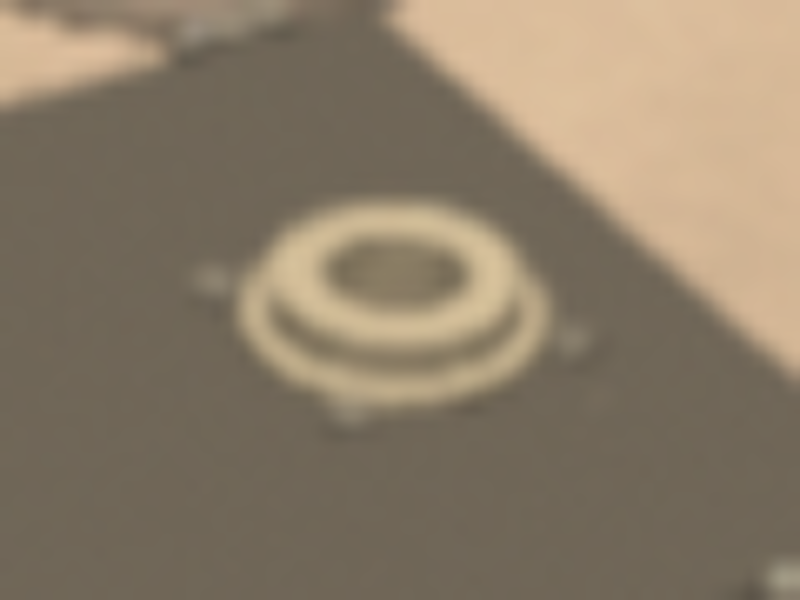

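View pics/t4z.png

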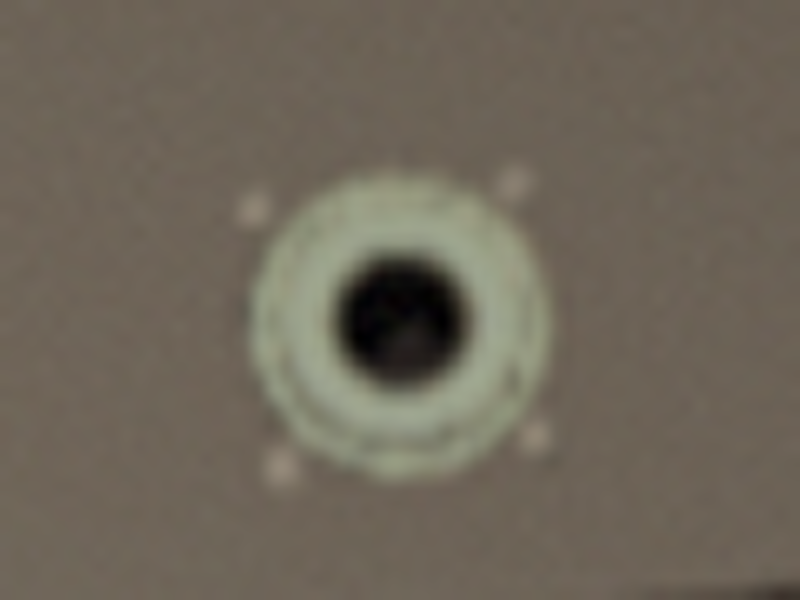

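```bash
python3 -m creep '[-0.5,3,8,0,0,0,-0.5,0,8,0,0,0,-0.5,0,6,0,0,0,0,0,0,0,0,0]'; python3 -m creep '[0,0,0,0,0,0]'
python3 - <<'E'
from h import *
go([.5426,-.142,.279],np.radians(-86.9))
E
```

```text
clock: 19.43
tool_pos: [0.5414, -0.1425, 0.3004]
eef_rot: [1.0, 0.027, -0.0, 0.0]
contact_force: [-0.0, -0.2, -2.0]
opening: 0.268
clock: 19.52
tool_pos: [0.541, -0.1424, 0.2997]
eef_rot: [1.0, 0.027, -0.001, 0.0]
contact_force: [0.2, 0.1, -1.7]
opening: 0.266
shift [ 1.7 -0.4 20.7]
turn [0.02 0.1  0.04]
turn [-1.6000e-01  3.0000e-02 -1.7996e+02]
```

```bash
python3 -m creep '[1,-0.4,8,0,0.1,0,0.5,0,8,0,0,0,0,0,4,0,0,0,0,0,0,0,0,0]'; python3 -m creep '[0,0,0,0,0,0]'
python3 - <<'E'
from h import *
go([.5426,-.142,.279],np.radians(-86.9))
d=snap("wrist","w17")
c=d["color"][:,:,::-1]
cv2.imwrite("pics/w17z.png",cv2.resize(c[195:270,265:365],(800,600),interpolation=cv2.INTER_CUBIC))
d=snap("scene","s17");c=d["color"][:,:,::-1]
cv2.imwrite("pics/s17z.png",cv2.resize(c[180:240,290:370],(800,600),interpolation=cv2.INTER_CUBIC))
E
```

```text
clock: 19.85
tool_pos: [0.5426, -0.1417, 0.2774]
eef_rot: [1.0, 0.028, -0.0, 0.0]
contact_force: [0.1, -0.5, -1.9]
opening: 0.272
clock: 19.93
tool_pos: [0.5425, -0.1417, 0.277]
eef_rot: [1.0, 0.028, -0.0, -0.0]
contact_force: [0.4, -0.2, -1.9]
opening: 0.275
shift [ 0.1  0.3 -2. ]
turn [-0.01  0.04  0.06]
turn [-7.0000e-02 -1.0000e-02 -1.7994e+02]
```

View pics/w17z.png

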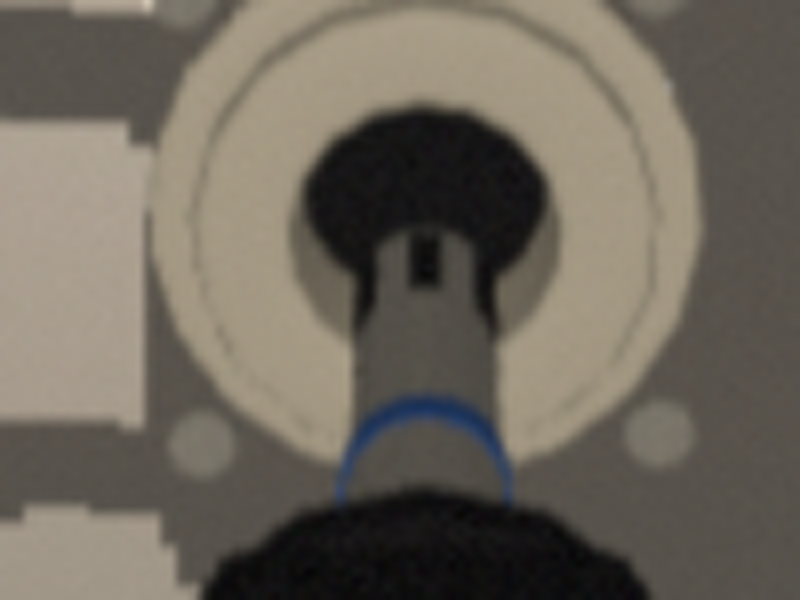

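View pics/s17z.png

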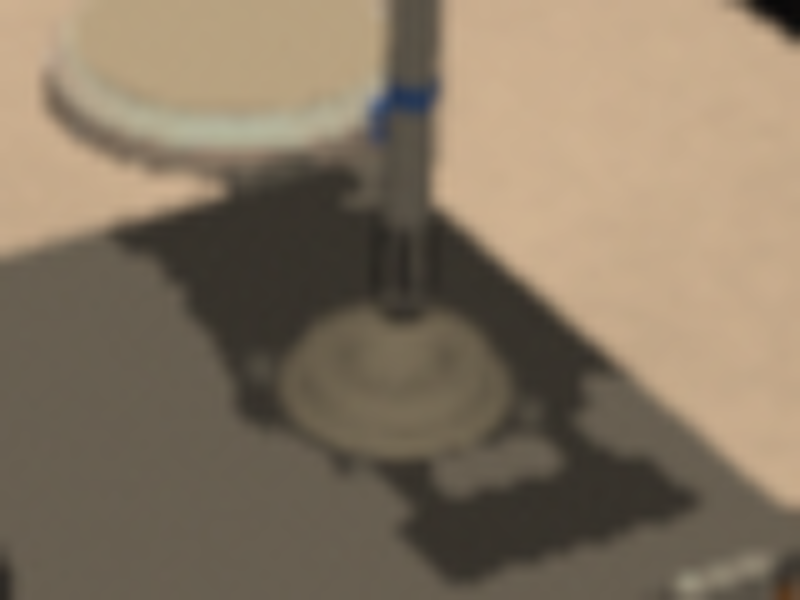

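Run:
```python
from h import *
np.set_printoptions(suppress=True,precision=4)
W=snap("wrist");S=snap("scene");t,r=tool();zt=t[2]-.1306;print(t,zt)
w=lambda a,b,z:atz(W,(265+a/8-.44,195+b/8-.44),z)
s=lambda a,b,z:atz(S,(290+a/10-.45,180+b/10-.45),z)
print("port",w(425,102,.137)-[.013,0,0],(w(290,232,.137)+w(560,232,.137))/2)
print("tip",w(425,228,zt)-[.006,0,0])
m=zt+.0595; print("mark front",w(425,396,m)-[.006,0,0],m)
q=lambda p:np.round((proj(W,np.array(p))-[265,195]+.44)*8)
print(q([.5426+.013,-.1407,.137]),q([.5426-.013,-.1407,.137]))
from stem import scene_stem
o=scene_stem(S,np.array([t[0],t[1],zt])); o=o[(o[:,0]>12)&(o[:,0]<75)]; print("scene u off",(o[:,1]+o[:,2])[::3]/2)
u=lambda p:(proj(S,np.array(p))-[290,180]+.45)*10
print("pred rim c",u([.5423,-.1421,.137]),"stem axis at rim",u([t[0],t[1],.137]))
```

```text
[ 0.5428 -0.1418  0.2777] 0.14706985608182044
port [ 0.5429 -0.1399  0.137 ] [ 0.5431 -0.1406  0.137 ]
tip [ 0.54   -0.1404  0.1471]
mark front [ 0.5419 -0.1403  0.2066] 0.20656985608182044
[433. 106.] [419. 366.]
scene u off [ 1.95  1.55  0.65  0.15 -0.   -0.6  -0.6   0.25  0.35]
pred rim c [397.75 353.47] stem axis at rim [396.28 354.58]
```

```bash
python3 -m creep '[0.7,0,6,0,0,0,0,0,8,0,0,0,0,0,8,0,0,0,0,0,6,0,0,0,0,0,0,0,0,0]'; python3 -m creep '[0,0,0,0,0,0]'
python3 - <<'E'
from h import *
go([.5434,-.142,.237],np.radians(-86.9))
d=snap("wrist","w18")
c=d["color"][:,:,::-1]
cv2.imwrite("pics/w18z.png",cv2.resize(c[195:285,255:375],(800,600),interpolation=cv2.INTER_CUBIC))
d=snap("scene","s18");c=d["color"][:,:,::-1]
cv2.imwrite("pics/s18z.png",cv2.resize(c[180:240,290:370],(800,600),interpolation=cv2.INTER_CUBIC))
E
```

```text
clock: 20.55
tool_pos: [0.5441, -0.1419, 0.2476]
eef_rot: [1.0, 0.027, 0.001, 0.0]
contact_force: [0.4, 0.4, -1.9]
opening: 0.274
clock: 20.63
tool_pos: [0.5438, -0.1418, 0.2469]
eef_rot: [1.0, 0.027, 0.001, 0.0]
contact_force: [-0.7, -0.1, -2.2]
opening: 0.271
shift [-0.5  0.1  9.9]
turn [ 0.03 -0.07  0.05]
turn [ 1.2000e-01  4.0000e-02 -1.7995e+02]
```

View pics/w18z.png

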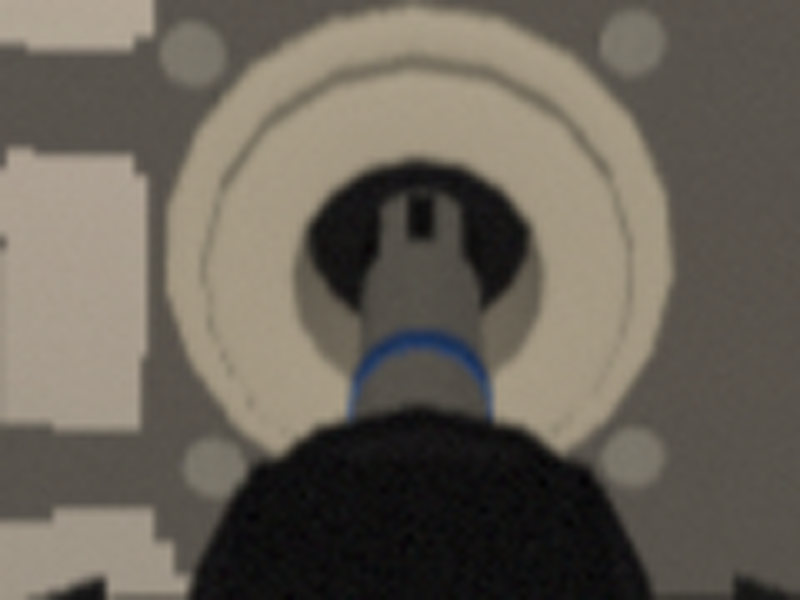

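View pics/s18z.png

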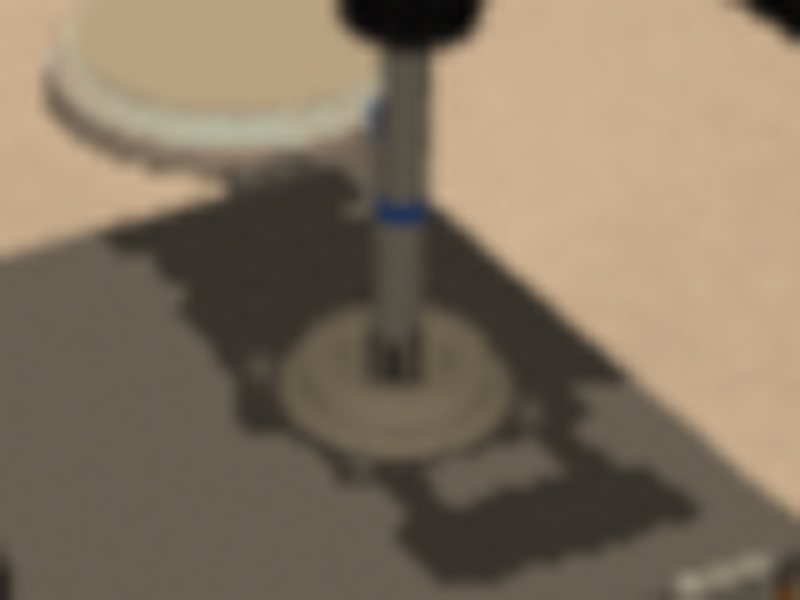

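```bash
python3 -m creep '[-0.5,0,8,0,0,0,-0.3,0,8,0,0,0,-0.3,0,8,0,0,0,-0.3,0,5,0,0,0,0,0,0,0,0,0]'; python3 -m creep '[0,0,0,0,0,0]'
python3 - <<'E'
from h import *
go([.5434,-.142,.2056],np.radians(-86.9))
d=snap("wrist","w19")
c=d["color"][:,:,::-1]
cv2.imwrite("pics/w19z.png",cv2.resize(c[195:285,255:375],(800,600),interpolation=cv2.INTER_CUBIC))
d=snap("scene","s19");c=d["color"][:,:,::-1]
cv2.imwrite("pics/s19z.png",cv2.resize(c[180:240,290:370],(800,600),interpolation=cv2.INTER_CUBIC))
E
```

```text
clock: 21.15
tool_pos: [0.5431, -0.1421, 0.216]
eef_rot: [1.0, 0.027, 0.002, 0.0]
contact_force: [-0.6, 0.7, -2.5]
opening: 0.267
clock: 21.23
tool_pos: [0.5428, -0.142, 0.2154]
eef_rot: [1.0, 0.027, 0.001, 0.0]
contact_force: [-0.2, 0.3, -1.6]
opening: 0.271
shift [ 0.6 -0.   9.9]
turn [ 0.05 -0.16  0.05]
turn [ 2.5000e-01  7.0000e-02 -1.7995e+02]
```

View pics/w19z.png

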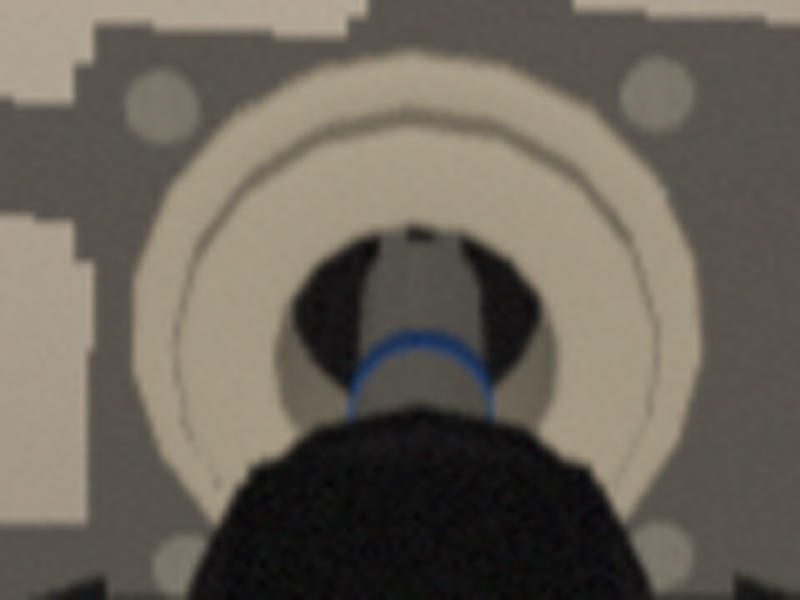

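View pics/s19z.png

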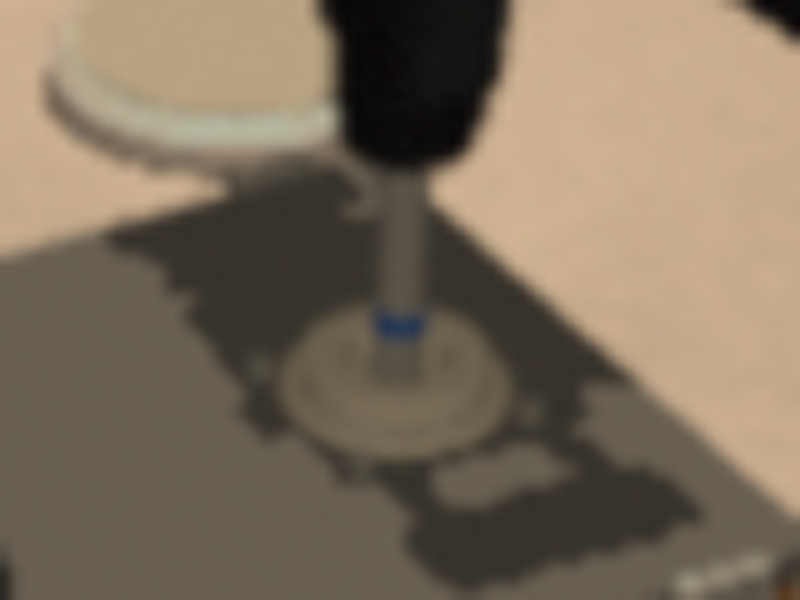

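```bash
python3 -m creep '[0.3,-0.3,5,0,-0.2,0,0,0,4,0,0,0,0,0,0,0,0,0,0,0,0,0,0,0]'; python3 -m creep '[0,0,0,0,0,0]'
cat > final.py <<'E'
import sys
from h import *
np.set_printoptions(suppress=True,precision=4)
go([.5434,-.142,.2056],np.radians(-86.9))
k=sys.argv[1]
d=snap("wrist","w"+k); W=d
c=d["color"][:,:,::-1]
cv2.imwrite(f"pics/w{k}z.png",cv2.resize(c[195:285,255:375],(800,600),interpolation=cv2.INTER_CUBIC))
d=snap("scene","s"+k);c=d["color"][:,:,::-1]
cv2.imwrite(f"pics/s{k}z.png",cv2.resize(c[195:240,300:360],(800,600),interpolation=cv2.INTER_CUBIC))
t,_=tool();zt=t[2]-.1306;print(t,"mark z",zt+.062)
for nm,cam,o,kk in(("wrist",W,(255,195),6.667),("scene",d,(300,195),13.333)):
    q=lambda p:np.round((proj(cam,np.array(p))-o+.5)*kk-.5)
    for P in ([.543,-.1407],[.5423,-.1421],[t[0],t[1]]):
        a=np.array([q([P[0]+.013*np.cos(x),P[1]+.013*np.sin(x),.137]) for x in np.linspace(0,6.283,100)])
        b=np.array([q([P[0]+.006*np.cos(x),P[1]+.006*np.sin(x),.137]) for x in np.linspace(0,6.283,100)])
        print(nm,P,"bore u",a[:,0].min(),a[:,0].max(),"v",a[:,1].min(),a[:,1].max(),"| stem at rim u",b[:,0].min(),b[:,0].max(),"v",b[:,1].min(),b[:,1].max())
E
python3 final.py 20
```

```text
clock: 21.67
tool_pos: [0.5442, -0.1419, 0.2068]
eef_rot: [1.0, 0.027, 0.001, 0.001]
contact_force: [-0.4, 0.9, -1.7]
opening: 0.273
clock: 21.75
tool_pos: [0.5442, -0.1418, 0.2067]
eef_rot: [1.0, 0.027, 0.001, 0.001]
contact_force: [0.4, -0.9, -1.0]
opening: 0.272
shift [-0.8  0.1  1.1]
turn [ 0.08 -0.09  0.04]
turn [   0.14    0.13 -179.96]
[ 0.5442 -0.1419  0.2068] mark z 0.13822080176086038
wrist [0.543, -0.1407] bore u 273.0 564.0 v 264.0 540.0 | stem at rim u 352.0 486.0 v 340.0 467.0
wrist [0.5423, -0.1421] bore u 289.0 580.0 v 272.0 548.0 | stem at rim u 367.0 501.0 v 348.0 476.0
wrist [np.float64(0.5442339474909778), np.float64(-0.14187198424324793)] bore u 287.0 579.0 v 251.0 528.0 | stem at rim u 366.0 500.0 v 327.0 455.0
scene [0.543, -0.1407] bore u 324.0 470.0 v 237.0 316.0 | stem at rim u 363.0 431.0 v 258.0 295.0
scene [0.5423, -0.1421] bore u 324.0 470.0 v 232.0 311.0 | stem at rim u 363.0 431.0 v 253.0 290.0
scene [np.float64(0.5442339474909778), np.float64(-0.14187198424324793)] bore u 315.0 461.0 v 235.0 314.0 | stem at rim u 354.0 422.0 v 256.0 293.0
```

View pics/w20z.png

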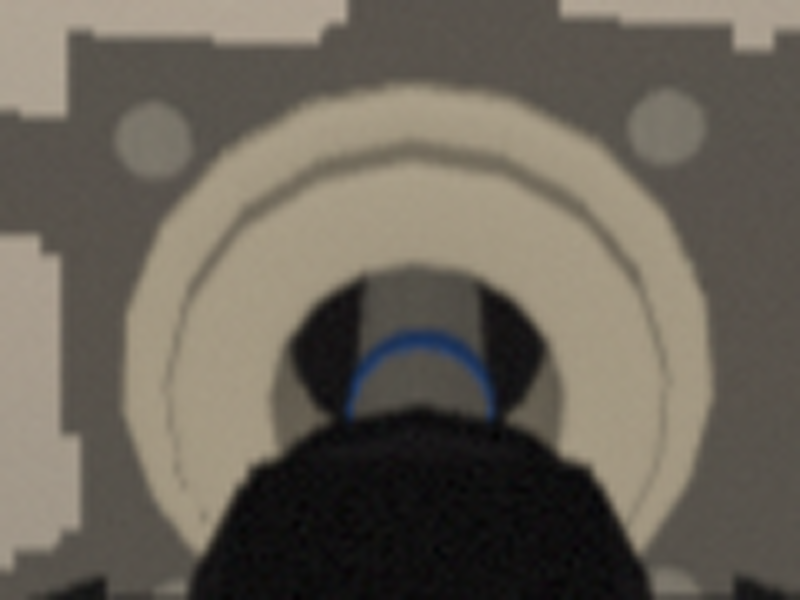

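View pics/s20z.png

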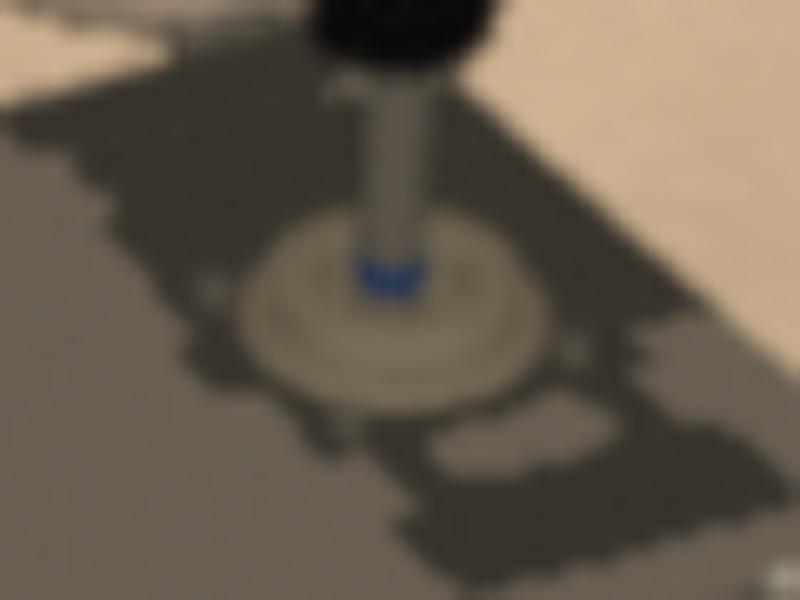

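```bash
python3 -m creep '[-0.7,-0.2,1,0.1,-0.1,0,0,0,0,0,0,0,0,0,0,0,0,0]'; python3 -m creep '[0,0,0,0,0,0,0,0,0,0,0,0]'; python3 final.py 21
python3 - <<'E'
from h import *
np.set_printoptions(suppress=True,precision=2)
S=snap("scene");c=S["color"].astype(int)
b=c[...,2]-c[...,0]
print(b[210:222,324:336])
Bc=b.clip(0)[208:224,322:338]; ys,xs=np.mgrid[208:224,322:338]; Bc=np.where(Bc>12,Bc,0); print("blue centroid",(xs*Bc).sum()/Bc.sum(),(ys*Bc).sum()/Bc.sum())
# predicted visible ring centroid for mark centred in port
cam=-S["extrinsics"][:3,:3].T@S["extrinsics"][:3,3]
for P in([.5423,-.1421,.137],[.543,-.1407,.137]):
    P=np.array(P);v=(cam-P)[:2];a0=np.arctan2(v[1],v[0]); pts=[];w=[]
    for a in np.linspace(-1.5,1.5,41):
        for z in np.linspace(-.0025,.0025,5):
            pts.append(proj(S,P+[.006*np.cos(a0+a),.006*np.sin(a0+a),z]));w.append(np.cos(a))
    print(P,np.average(pts,axis=0,weights=w),"px/mm z",proj(S,P+[0,0,.001])-proj(S,P))
E
```

```text
clock: 22.1
tool_pos: [0.5437, -0.1417, 0.2061]
eef_rot: [1.0, 0.027, 0.0, -0.0]
contact_force: [0.3, 0.9, -2.3]
opening: 0.271
clock: 22.27
tool_pos: [0.5437, -0.1418, 0.2062]
eef_rot: [1.0, 0.027, 0.0, -0.0]
contact_force: [0.7, -0.4, -1.6]
opening: 0.269
shift [-0.3  0.2  0.6]
turn [-0.01 -0.05  0.04]
turn [   0.07   -0.02 -179.96]
[ 0.5437 -0.1418  0.2062] mark z 0.13756457057911092
wrist [0.543, -0.1407] bore u 275.0 567.0 v 259.0 537.0 | stem at rim u 353.0 488.0 v 336.0 464.0
wrist [0.5423, -0.1421] bore u 290.0 582.0 v 268.0 545.0 | stem at rim u 369.0 503.0 v 344.0 472.0
wrist [np.float64(0.5436873897963598), np.float64(-0.14182241876192783)] bore u 288.0 580.0 v 253.0 530.0 | stem at rim u 366.0 501.0 v 329.0 457.0
scene [0.543, -0.1407] bore u 324.0 470.0 v 237.0 316.0 | stem at rim u 363.0 431.0 v 258.0 295.0
scene [0.5423, -0.1421] bore u 324.0 470.0 v 232.0 311.0 | stem at rim u 363.0 431.0 v 253.0 290.0
scene [np.float64(0.5436873897963598), np.float64(-0.14182241876192783)] bore u 318.0 464.0 v 235.0 314.0 | stem at rim u 357.0 425.0 v 256.0 292.0
[[-17 -18 -19 -17 -18 -19 -18 -17 -18 -18 -16 -14]
 [-24 -26 -25 -20 -19 -19 -18 -19 -24 -27 -25 -21]
 [-29 -30 -26 -21 -18 -19 -18 -19 -26 -31 -29 -27]
 [-29 -30 -22 -16 -17 -17 -17 -14 -24 -30 -30 -29]
 [-28 -27 -14  -1  -5 -10  -6   1 -18 -29 -29 -30]
 [-27 -26 -10  20  27  19  25  22 -13 -28 -27 -29]
 [-28 -28 -16  11  39  48  41  16 -17 -27 -28 -28]
 [-29 -29 -24 -12   4  11   6 -10 -25 -30 -28 -30]
 [-30 -30 -28 -25 -23 -21 -22 -25 -28 -30 -30 -31]
 [-31 -32 -31 -30 -30 -30 -30 -30 -31 -31 -32 -30]
 [-32 -33 -33 -32 -33 -32 -32 -33 -33 -33 -32 -31]
 [-31 -32 -32 -33 -33 -34 -34 -33 -33 -33 -33 -31]]
blue centroid 329.1400778210117 215.5603112840467
[ 0.54 -0.14  0.14] [329.28 215.97] px/mm z [ 0.02 -0.36]
[ 0.54 -0.14  0.14] [329.28 216.33] px/mm z [ 0.02 -0.36]
```

View pics/w21z.png

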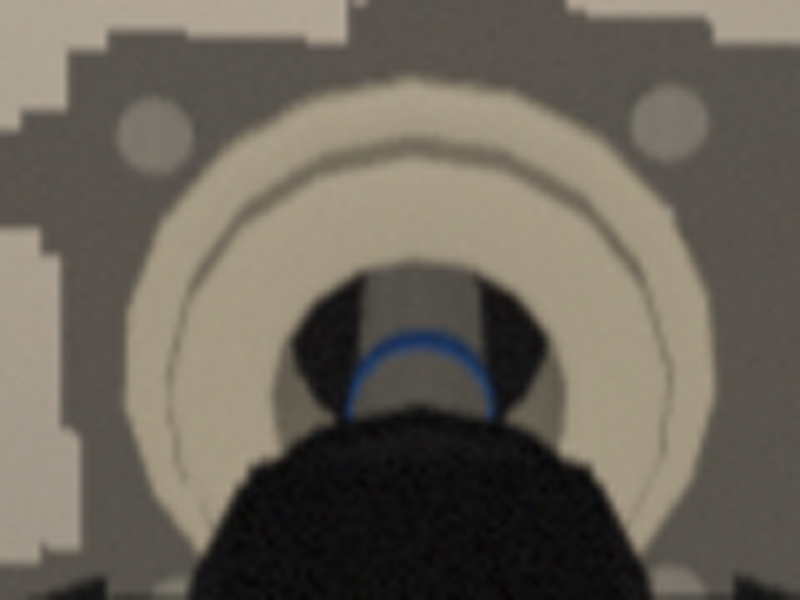

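View pics/s21z.png

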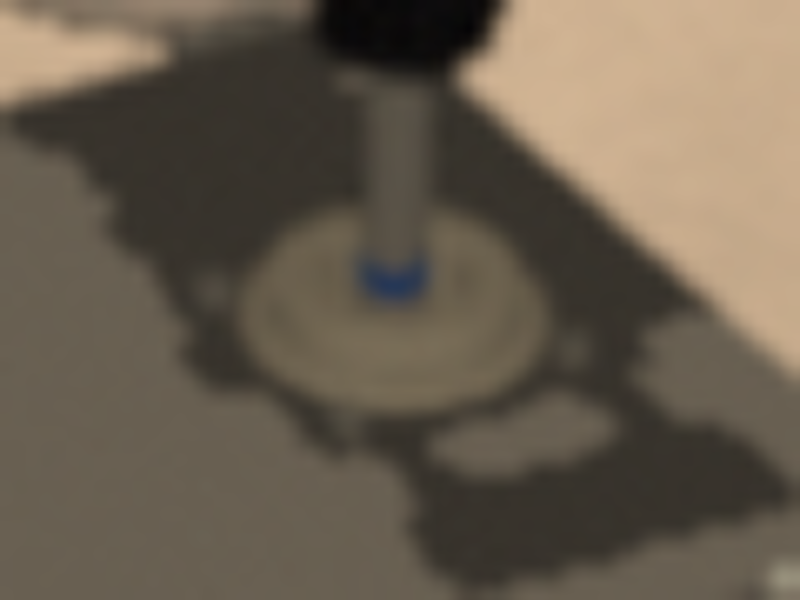

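```bash
python3 -m creep '[0,0,0.8,0,0,0,0,0,0,0,0,0,0,0,0,0,0,0]'; python3 -m creep '[0,0,0,0,0,0,0,0,0,0,0,0,0,0,0,0,0,0,0,0,0,0,0,0,0,0,0,0,0,0]'; python3 final.py 22 | head -4;  python3 - <<'E'
from h import *
S=snap("scene","sfinal");c=S["color"].astype(int); snap("top","tfinal")
b=c[...,2]-c[...,0]
Bc=b.clip(0)[208:224,322:338]; ys,xs=np.mgrid[208:224,322:338]; Bc=np.where(Bc>12,Bc,0); print("blue centroid",(xs*Bc).sum()/Bc.sum(),(ys*Bc).sum()/Bc.sum())
s=get_state();print(s["clock"],s["tool_pos"],np.abs(s["qd"]).max())
E
```

```text
clock: 22.67
tool_pos: [0.5437, -0.1418, 0.2053]
eef_rot: [1.0, 0.027, 0.0, -0.0]
contact_force: [0.1, -0.9, -2.2]
opening: 0.271
clock: 23.08
tool_pos: [0.5437, -0.1417, 0.2053]
eef_rot: [1.0, 0.027, 0.0, -0.0]
contact_force: [-0.0, -0.1, -2.0]
opening: 0.273
shift [-0.3  0.2 -0.3]
turn [-0.01 -0.04  0.04]
turn [   0.06   -0.02 -179.96]
[ 0.5437 -0.1418  0.2052] mark z 0.13664064465946518
blue centroid 329.05454545454546 216.01454545454544
23.2833 [ 0.54369455 -0.14177101  0.2052543 ] 0.0018504495044161502
```

View pics/w22z.png

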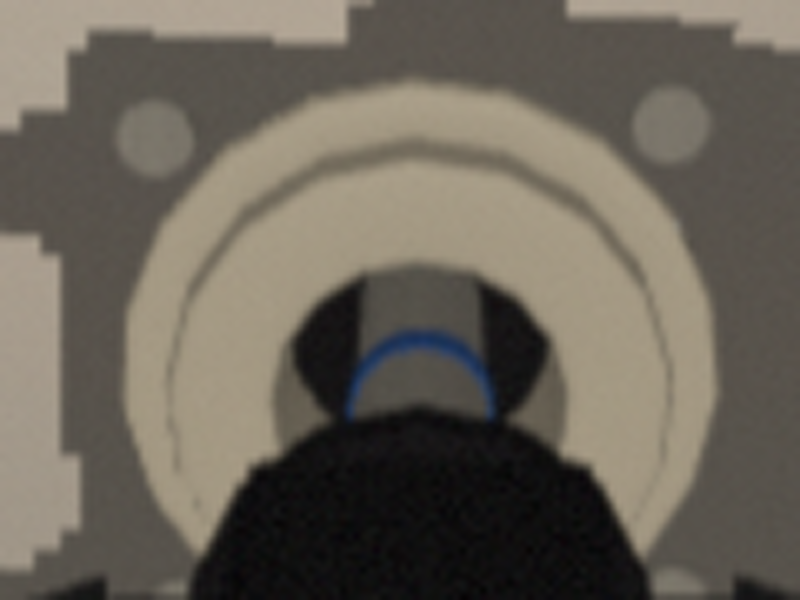

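View pics/sfinal.png

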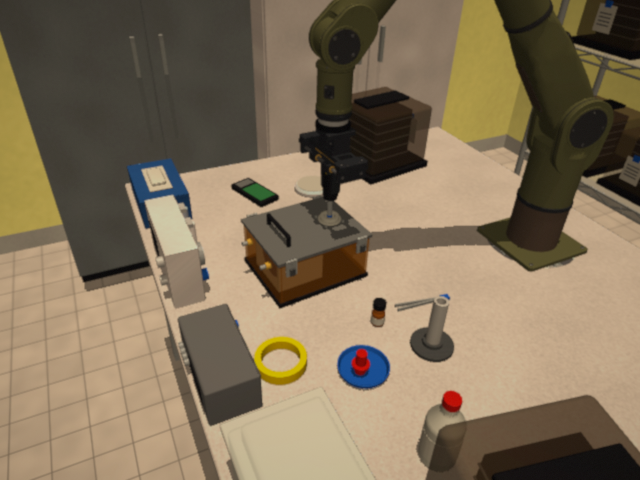

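```bash
python3 -c "
from plant import *
print(finish_job())"
```

```text
the job is handed in; nothing more can be done
None
```

The job is handed in at about 23.3 s. The red stopper stands upright in the blue dish. The gripper still holds the probe, with its stem through the port.

**Last checks**
- **Upright and steady:** the tool was within about 0.05° of vertical and all joint speeds were below 0.002 rad/s. I didn't measure the stem's own tilt again at the end. Above the port, the scene camera showed it upright to about 0.2°.
- **Depth:** the arm's readings put the mark at 136.6 mm, and the rim is at 137 mm. The scene camera agreed to well under 1 mm.
- **Centring:** the wrist and scene cameras both put the stem within about 0.5 mm of the port's centre.
- **No contact seen:** the force readings changed by no more than noise while the stem went in, so I saw no sign of it touching the port or box. All the other items look where they were.

**Disagreements between measurements**
- The cameras and the finger grip disagreed by up to 2 mm on the port's y position.
- Before insertion, the wrist camera put the stem up to 2.7 mm off in x and suggested a slight tilt. The scene camera did not show this, so I treated it as wrist-camera bias. I did the final centring with the mark close to rim height, where that bias matters least.
- While I was setting the stopper down, the gripper crept a few millimetres sideways with the stopper on the dish floor. When I opened the fingers, the gripper settled about 2 mm and the stopper stayed standing.

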